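# Clear the bonder workholder and shelve the finished housings

## Task

Finish up this batch: slide the workholder vise's jaw well open, and only then lift the finished housing out; slide the empty jaw fully shut again afterwards. Stand that housing and every other housing lying about on the bench upright on the low white shelf in one straight row along its middle, square to the shelf with the longer sides of their upper bodies along the row, side by side with no more than a finger's width between neighbours. The steel rinse basket standing on the shelf belongs hanging by its handle on the double hook; leave the other things on the bench alone.

Things in the scene. Friction and masses are not known exactly. Their poses are not given: they have to be found in the camera images.
- vise: grey workholder vise, fixed to the bench; block 235 (x) x 90 (y) x 30 mm high, reaching from 170 mm on the -x side of its origin to 65 mm on the +x side. Origin: under the middle of the part seat, at bench height. The fixed steel jaw (12 mm high, on the bed) has its face at x = +26 mm; the moving jaw slides along the vise's x axis, opening towards -x.
- vise_seat (a point): middle of the part seat, on the vise bed (30 mm above the bench); axes as the vise.
- jaw (a joint): gap between the jaw faces in m: 0 fully shut, 0.1 fully open; at the start about 0.052 (closed on the housing). The moving jaw has a lip, 6 mm deep, that hooks over the housing's flange, so the housing cannot be lifted until the gap is above about 0.06. The top of the lip is 20 mm above the vise bed. It slides stiffly (about 3 to 5 N) and stays where it is left.
- jaw_knob (a point): top of the upright black round knob on the moving jaw, 22 mm diameter, standing free for the top 46 mm; top at 100 mm above the bench, 53 mm behind the jaw's face. Moves with the jaw.
- housing_a: aluminium module housing: a flat flange 50 (x) x 52 (y) x 12 mm high, and on it an upper body 34 (x) x 44 (y) mm rising to 52 mm above the underside; about 0.22 kg. Origin: centre of the underside; z up. All housings are alike. This is the finished one, starting in the vise, its x axis along the vise's x axis.
- housing_b: aluminium module housing: a flat flange 50 (x) x 52 (y) x 12 mm high, and on it an upper body 34 (x) x 44 (y) mm rising to 52 mm above the underside; about 0.22 kg. Origin: centre of the underside; z up. All housings are alike. Starts standing upright on the bench; may be absent.
- housing_c: aluminium module housing: a flat flange 50 (x) x 52 (y) x 12 mm high, and on it an upper body 34 (x) x 44 (y) mm rising to 52 mm above the underside; about 0.22 kg. Origin: centre of the underside; z up. All housings are alike. Starts standing upright on the bench; may be absent.
- housing_d: aluminium module housing: a flat flange 50 (x) x 52 (y) x 12 mm high, and on it an upper body 34 (x) x 44 (y) mm rising to 52 mm above the underside; about 0.22 kg. Origin: centre of the underside; z up. All housings are alike. Starts standing upright on the bench; may be absent.
- shelf: low white shelf, fixed: board 140 (x) x 330 (y) mm, its top 60 mm above the bench. Origin: centre, at bench height. The row runs along its y axis.
- shelf_top (a point): centre of the shelf board's upper face; axes as the shelf. The housings stand on it with their x axis along the shelf's x axis, either way round, in a row along y.
- basket: steel rinse basket, 70 (x) x 110 (y) x 50 mm high, about 0.25 kg, with a rigid arched handle of 10 mm round bar over it: the two uprights stand at y = +/-51 mm, and the level bar on top (straight for 76 mm) runs along y, its centre line 125 mm above the underside. Origin: centre of the underside. Starts standing on the shelf.
- basket_bar (a point): middle of the level bar of the basket's handle, on its centre line; axes as the basket.
- hook: fixed stand with a double hook: two upturned dark prongs 8 mm thick, at y = +/-27 mm, pointing to the stand's -x (towards the robot), their tips 30 mm on the -x side of the seat and 12 mm higher than it (16 mm with the round end). A cross plate (80 mm wide, up to 20 mm above the seat) stands 79 mm on the +x side and a post behind it, as high. Origin: on the bench below the seat.
- hook_seat (a point): middle between the prongs, 210 mm above the bench: where the middle of the handle bar rests when hung, the bar along the stand's y axis and the basket (bottom 85 mm above the bench) hanging clear below. The basket has to come from the -x side, the prongs passing under the bar (75 mm free between rim and bar), then go down. Axes as the stand.
- cone: steel cone cap, 70 mm diameter, 90 mm high: leave alone.
- spool: brass wire spool, 64 mm diameter, 55 mm high: leave alone.
- bottle: amber bottle, 60 mm diameter, 140 mm high: leave alone.
Not all that is in view belongs to the job. What is shaped like the basket but blue is not meant.

How it is judged:
By the outcome, as a careful person would: the job done as asked, in the order asked, and still so for the second after the job is handed in, with the robot touching nothing.
Of housing_b, housing_c, housing_d only 2 to 3 are there at a start; the rules pass over those that are not, and their reading is None.
At some moment in a run one of housing_b, housing_c, housing_d may be knocked a few centimetres aside while the robot is not near it.
It also fails if it takes over 210 s, if anything falls off the work surface, if the arm or the gripper's body presses on something with over 40 N, if the wrist force passes 120 N, or if a joint passes its speed limit or range.

## Robot

A 6-joint arm with a two-finger parallel gripper is mounted at the origin on the work surface. World frame = base frame: x ahead of the robot, y to its left, z up, the work surface at z = 0. Lengths are in m, angles in degrees, forces in N, time in s.
With the tool pointing down it reaches from about 0.375 to 0.9 m from the base axis. Payload 3.1 kg.
Tool frame: the origin (TCP) lies at the very end of the fingers, on their centre line; the grasp point (between the pads) lies 19 mm behind it; z points along the fingers, y is the line along which they close (so a half turn about z gives the same grasp; the last joint's range is limited). The gripper opens to 87 mm and grips with 3 to 60 N. Pads are 19 mm wide; open, the fingers measure 117 mm over their backs; the gripper's body (75 mm by 190 mm) begins 51 mm behind the grasp point.
Start: joints at [60.59, 30.224, 82.088, -0, 67.689, -10.227], TCP at [0.205, 0.59, 0.223] pointing down, gripper open.
Joint ranges: [-176.69, 176.69], [-43.24, 126.21], [12.49, 139.97], [-82, 262], [0, 151.66], [-163.58, 163.58]. Speed limits (degrees/s): [159.86, 159.86, 180, 180, 180, 180].

## Interface

Orientations are given as a 3x3 rotation matrix whose columns are the frame's x, y, z axes.
In Python, from rig import readout, viewer, ticket gives the robot as it stands.
- The arm moves only by the tool send_rows, never from a script. Its argument "moves" is a list of rows, each a list of 6 numbers: the shift along the tool's x, y, z in units of 250 mm (1.0 is 250 mm), then the turn, a rotation vector about the tool's x, y, z in units of 90 degrees (1.0 is 90 degrees). A call has 1 to 12 rows; each row is the pose to reach, as a shift and turn from the pose commanded when the call began, along the tool's axes at that moment; what a row does not reach only later rows make up. A row lasts 1/10 s, in which the tool goes at most 50 mm and 8.59 degrees, less where a joint would pass 70% of its speed; a pose out of reach is approached as far as the arm can. A call with a number of a shift or a turn outside -1 to 1 is refused whole. A call with a gripper value outside its range is refused whole. "grip" is the opening, from 0 (shut) to 1 (fully open), set as the call begins (left out, the last holds). The fingers move at their own pace and stop on an object; the grip force is fixed at half the most. Time passes only in rows, so rows that repeat a pose let the fingers close. It gives the time, the measured TCP pose, the force, the opening and the grip force at its end, in the units of the state.
- readout.read_state(): the state, without advancing time (a new reading comes with each control period).
- viewer.capture(name): name is "scene" or "side" or "wrist"; returns (picture, depth): 384x512x3 uint8, red, green, blue; 384x512 float32, m along the optical axis (not along the pixel's ray), 0 where there is no reading.
- viewer.camera_info(name): a dict with "fx", "fy", "cx", "cy" (pixels), "R" (3x3) and "t" (3): a world point X has camera coordinates R X + t; the wrist camera has in their place "tool_from_camera" (4x4, takes a point from camera to tool coordinates, whose origin is the TCP and whose axes are the flange's). Camera axes: x right, y down, z forward; pixel columns grow to the right and rows downward; lengths in m; the calibration is good to about 2 mm. A picture is of the moment at which its call begins: read the wrist's pose just before it. camera_info takes no time and is no camera call.
- ticket.hand_in(): hands the job in; it is judged then, once.
The state is a dict: "time_s": time; "joint_positions": joint angles; "qvel": joint speeds; "tau": joint torques, N m; "position": TCP position; "tcp_rot": TCP orientation; "force": force on the tool from outside, world axes, zero at the start; "moment": the same for the moment, N m; "opening": opening from 0.0 (shut) to 1.0 (fully open); "grasp_force": force on a finger pad.
Only numpy, scipy, OpenCV 4.12 (cv2) and the standard library are available. Lean on these libraries where they do the work, as an engineer would, in place of code of your own. Each camera call takes 0.05 s, during which the arm holds its last target. There are 200 camera calls.

## Working session

There is one attempt and no reset: what is moved stays moved. The work goes in short steps, Python scripts to look and compute and a tool call to move; the robot and the scene stay as the last step left them, time stands still between calls to the robot, and variables do not carry over. Pictures are saved under pics/ and viewed, at most 14 in all, crops included, and the job is handed in when it is done.

Besides the shell and the picture viewer there is one more tool, called by a JSON object that holds its "method" and its "body", one argument or row to a line. send_rows: Moves the arm, as the interface text tells. Shifts and turns lie within -1 to 1; 1 stands for 250 mm of shift or 90 degrees of turn. Its arguments: {"type":"object","properties":{"moves":{"type":"array"},"grip":{"type":"number"}},"required":["moves"]}

```bash
ls; mkdir -p pics; python3 - <<'E'
from rig import readout, viewer
import cv2,numpy as np
s=readout.read_state();print(s['time_s'],s['position'],s['tcp_rot'])
for n in ['scene','side']:
    p,d=viewer.capture(n);cv2.imwrite(f'pics/{n}0.png',p[:,:,::-1]);np.savez(f'{n}0.npz',p=p,d=d)
    print(n,viewer.camera_info(n))
print(viewer.camera_info('wrist'))
E
```

```text
pics
0.0 [0.20497229 0.58968174 0.2215895 ] [[-9.44480924e-01  3.28564615e-01 -1.03866891e-03]
 [ 3.28566037e-01  9.44479226e-01 -1.83038097e-03]
 [ 3.79602790e-04 -2.07003124e-03 -9.99997785e-01]]
scene {'fx': 357.2740570089197, 'fy': 357.2740570089197, 'cx': 255.95468086830863, 'cy': 192.0088331733808, 'R': array([[-0.54382186,  0.83919933,  0.00150935],
       [ 0.583411  ,  0.37935633, -0.71813674],
       [-0.60323245, -0.38965788, -0.69590039]]), 't': array([ 0.25295022, -0.22318878,  1.66093246])}
side {'fx': 446.85939253072416, 'fy': 446.85939253072416, 'cx': 252.84358014472534, 'cy': 186.52062370473217, 'R': array([[ 0.95170099, -0.30699839, -0.00414931],
       [-0.21844076, -0.66755008, -0.7118009 ],
       [ 0.21575186,  0.678328  , -0.70236903]]), 't': array([-0.46925992,  0.25302507,  1.47734009])}
{'fx': 269.9190175566644, 'fy': 269.9190175566644, 'cx': 254.6858906947633, 'cy': 190.02449328816954, 'tool_from_camera': array([[ 1.77352885e-04, -9.63992085e-01, -2.65930871e-01,
         7.25457365e-02],
       [ 9.99999311e-01, -1.37537827e-04,  1.16548386e-03,
         1.25778407e-03],
       [-1.16009277e-03, -2.65930895e-01,  9.63991397e-01,
        -1.62350730e-01],
       [ 0.00000000e+00,  0.00000000e+00,  0.00000000e+00,
         1.00000000e+00]])}
```

View pics/scene0.png

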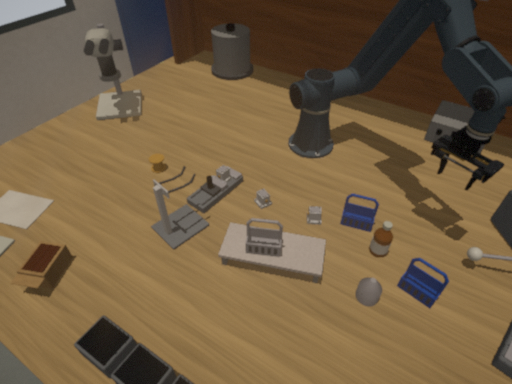

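View pics/side0.png

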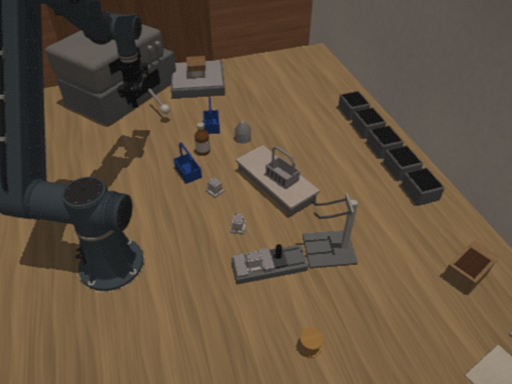

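The scene view shows the vise at (217,187) with a housing, the hook stand at (170,215), and the shelf at (273,250) with the steel basket at (264,238). Loose housings stand at (263,198) and (315,215). The side view shows the same housings at (215,186) and (238,223), the vised one at (255,260) and the knob at (279,251).

Possible mix-ups:
- **Basket:** steel at (264,238), blue at (360,212) and (425,282). I choose the steel one.
- **Housings:** (263,198) and (315,215), versus the cone at (369,291). I choose the first two.

Next I'll make a point-cloud top view.

```bash
cat > h.py <<'E'
import numpy as np,cv2
from rig import readout,viewer
def cloud(n,p=None,d=None,st=None):
    if d is None:
        if n=='wrist': st=readout.read_state()
        p,d=viewer.capture(n)
    c=viewer.camera_info(n)
    v,u=np.mgrid[0:384,0:512]
    X=np.stack([(u-c['cx'])/c['fx']*d,(v-c['cy'])/c['fy']*d,d],-1).reshape(-1,3)
    ok=d.ravel()>0
    if n=='wrist':
        T=c['tool_from_camera'];W=X@T[:3,:3].T+T[:3,3]
        W=W@np.array(st['tcp_rot']).T+np.array(st['position'])
    else: W=(X-c['t'])@c['R']
    W[~ok]=np.nan
    return W.reshape(384,512,3),p,d
E
python3 - <<'E'
from h import *
# topdown colour+height raster, 1.5mm/px, x up, y left
S=1.5e-3; x0,x1,y0,y1=.3,1.1,-.45,.5
H=np.zeros((int((x1-x0)/S),int((y1-y0)/S)))-1;C=np.zeros(H.shape+(3,),np.uint8)
for n in ['scene','side']:
    z=np.load(f'{n}0.npz');W,p,d=cloud(n,z['p'],z['d'])
    w=W.reshape(-1,3);c=p.reshape(-1,3)
    m=np.isfinite(w[:,0])&(w[:,0]>x0)&(w[:,0]<x1-S)&(w[:,1]>y0)&(w[:,1]<y1-S)&(w[:,2]<.27)
    w=w[m];c=c[m];o=np.argsort(w[:,2])
    for X,k in zip(w[o],c[o]):
        i=int((x1-X[0])/S)-1;j=int((y1-X[1])/S)-1
        if X[2]>H[i,j]-.003: H[i,j]=X[2];C[i,j]=k
    b=w[(w[:,2]<.02)][:,2];print(n,np.median(b),w[:,2].max())
for k in range(3):pass
Ci=cv2.dilate(C,np.ones((3,3)))
g=np.where((C.sum(2)>0)[...,None],C,Ci)
for X in np.arange(.3,1.1,.1): cv2.putText(g,'%.1f'%X,(0,int((x1-X)/S)),0,.35,(255,255,0))
for Y in np.arange(-.4,.5,.1): cv2.putText(g,'%.1f'%Y,(int((y1-Y)/S),10),0,.35,(255,255,0))
cv2.imwrite('pics/top.png',g[:,:,::-1]);print(g.shape)
E
```

```text
scene -0.0012614209506736098 0.23188291478397924
side -0.0007312352515310259 0.23406685730629914
(533, 633, 3)
```

View pics/top.png

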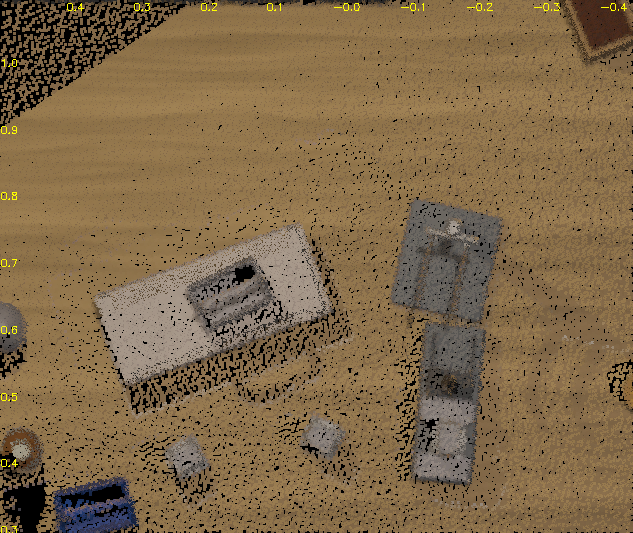

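The top view (x up, y left) shows two loose housings at about (0.41,0.24) and (0.44,0.035), the shelf, the vise and the hook. Now I'll measure the poses.

```bash
cat >> h.py <<'E'
def sel(Ws,x,y,z):
    w=np.vstack([W.reshape(-1,3) for W in Ws]);w=w[np.isfinite(w[:,0])]
    return w[(w[:,0]>x[0])&(w[:,0]<x[1])&(w[:,1]>y[0])&(w[:,1]<y[1])&(w[:,2]>z[0])&(w[:,2]<z[1])]
def rect(w,name=''):
    if len(w)<5: print(name,'few',len(w));return
    (c,s,a)=cv2.minAreaRect((w[:,:2]*1000).astype(np.float32))
    # angle: direction of first side s[0] wrt +x
    print(name,len(w),'c',np.round(c,1),'size',np.round(s,1),'ang',round(a,1),'mean',np.round(w.mean(0)*1000,1))
E
python3 - <<'E'
from h import *
A=[]
for n in ['scene','side']:
    z=np.load(f'{n}0.npz');A.append(cloud(n,z['p'],z['d'])[0])
for nm,B in [('scene',A[:1]),('side',A[1:]),('both',A)]:
    print(nm)
    rect(sel(B,(.5,.8),(0,.4),(.055,.064)),'shelf')
    rect(sel(B,(.35,.5),(.18,.3),(.044,.06)),'h1')
    rect(sel(B,(.35,.5),(.18,.3),(.006,.06)),'h1f')
    rect(sel(B,(.38,.5),(-.02,.1),(.044,.06)),'h2')
    rect(sel(B,(.38,.5),(-.02,.1),(.006,.06)),'h2f')
    rect(sel(B,(.38,.5),(-.22,-.1),(.074,.09)),'ha')
    rect(sel(B,(.3,.63),(-.22,-.1),(.024,.034)),'visebed')
    rect(sel(B,(.45,.6),(-.22,-.1),(.092,.115)),'knob')
    rect(sel(B,(.55,.75),(.08,.3),(.17,.2)),'bar')
    rect(sel(B,(.55,.75),(.08,.3),(.08,.116)),'bask')
    rect(sel(B,(.6,.75),(-.2,-.08),(.198,.225)),'prongs')
    rect(sel(B,(.58,.82),(-.25,-.05),(.004,.02)),'hookbase')
    rect(sel(B,(.6,.85),(-.25,-.05),(.224,.24)),'plate')
E
```

```text
scene
shelf 2734 c [645.4 179.1] size [144.3 329.8] ang 19.7 mean [648.5 195.7  58.8]
h1 94 c [415.7 220. ] size [34.9 42. ] ang 31.2 mean [415.6 219.8  50.4]
h1f 227 c [416.4 219.7] size [48.2 52.3] ang 27.1 mean [422.5 222.4  34.2]
h2 86 c [445.1  15.9] size [46.1 35.9] ang 63.9 mean [446.3  16.7  50.8]
h2f 215 c [445.7  17.3] size [50.4 52.8] ang 62.2 mean [452.8  19.2  33.3]
ha 78 c [ 443.1 -173.7] size [35.2 46.9] ang 84.3 mean [ 445.  -172.3   80.2]
visebed 440 c [ 499.3 -171.9] size [ 92.3 231.3] ang 86.3 mean [ 544.8 -164.3   29. ]
knob 22 c [ 523.8 -176.9] size [17.7 20.5] ang 78.0 mean [ 524.6 -175.3   97.9]
bar 120 c [659.7 154.4] size [ 11.9 104.9] ang 24.8 mean [660.5 155.8 184.3]
bask 484 c [660.  154.3] size [ 74.5 110.8] ang 24.3 mean [664.7 154.3  97.5]
prongs 155 c [ 691.6 -167.1] size [ 66.9 116.7] ang 78.0 mean [ 683.  -161.4  208.1]
hookbase 1302 c [ 693.8 -169.1] size [222.1 167.1] ang 2.9 mean [ 707.6 -163.7   10.6]
plate 72 c [ 756.4 -180.2] size [80. 25.] ang 76.5 mean [ 753.2 -179.   228.3]
side
shelf 1475 c [640.2 177.7] size [143.7 333.9] ang 20.3 mean [63
[... 1316 characters left out ...]
.6  63.1] ang 43.3 mean [445.4  12.5  33.2]
ha 219 c [ 441.4 -175.4] size [50.2 39.2] ang 1.0 mean [ 440.8 -174.9   80.6]
visebed 1071 c [ 494.4 -173. ] size [ 95.2 240.9] ang 86.1 mean [ 530.6 -178.5   29. ]
knob 58 c [ 521.5 -177.7] size [20.1 24.7] ang 78.0 mean [ 521.3 -177.3   97.8]
bar 201 c [657.6 153.4] size [ 16.7 105.6] ang 24.8 mean [659.2 152.5 184. ]
bask 892 c [657.4 153.5] size [ 80.2 116. ] ang 23.3 mean [659.7 152.7  97.6]
prongs 360 c [ 691.4 -167.1] size [ 66.9 123. ] ang 77.9 mean [ 688.3 -163.9  208.7]
hookbase 2861 c [ 699.  -150.6] size [197.9 238.2] ang 89.9 mean [ 702.4 -169.8   10.7]
plate 158 c [ 700.8 -168.6] size [ 82.7 138.5] ang 77.0 mean [ 747.3 -179.4  228.3]
```

```bash
cat >> h.py <<'E'
from scipy.spatial.transform import Rotation as Ro
def down(psi):
    a=np.radians(psi);y=np.array([np.cos(a),np.sin(a),0]);z=np.array([0,0,-1.]);return np.c_[np.cross(y,z),y,z]
def plan(*tg):
    """tg: (x,y,z[m],psi) sequence; each from the previous target"""
    s=readout.read_state();p=np.array(s['position']);R=np.array(s['tcp_rot'])
    print('t',round(s['time_s'],1),'p',np.round(p,4),'psi',round(np.degrees(np.arctan2(R[1,1],R[0,1])),1),'F',np.round(s['force'],1),'op',round(s['opening'],3),'gf',round(s['grasp_force'],1))
    for t in tg:
        q=np.array(t[:3]);Q=down(t[3]);sh=R.T@(q-p)/.25;rv=Ro.from_matrix(R.T@Q).as_rotvec()/(np.pi/2)
        print(t,'row',np.round(np.r_[sh,rv],4).tolist(),'n>=',round(max(np.linalg.norm(q-p)/.05,np.linalg.norm(rv)*90/8.59),1));p,R=q,Q
E
python3 - <<'E'
from h import *
plan((.33,.25,.23,78),(.47,-.12,.23,86))
E
```

```text
t 0.1 p [0.205  0.5897 0.2217] psi 70.8 F [0.2 0.4 0.1] op 1.001 gf 0.0
(0.33, 0.25, 0.23, 78) row [-0.9186, -1.1193, -0.0315, -0.0012, -0.0003, -0.0798] n>= 7.2
(0.47, -0.12, 0.23, 86) row [-0.8555, -1.3312, 0.0, 0.0, 0.0, -0.0889] n>= 7.9
```

```bash
python3 - <<'E'
from h import *
plan((.32,.36,.23,78),(.39,.12,.23,82),(.47,-.12,.23,86))
E
```

```text
t 0.1 p [0.205  0.5897 0.2217] psi 70.8 F [0.2 0.4 0.1] op 1.001 gf 0.0
(0.32, 0.36, 0.23, 78) row [-0.7363, -0.7168, -0.0322, -0.0012, -0.0003, -0.0798] n>= 5.1
(0.39, 0.12, 0.23, 82) row [-0.4735, -0.8808, 0.0, 0.0, 0.0, -0.0444] n>= 5.0
(0.47, -0.12, 0.23, 86) row [-0.4505, -0.9061, 0.0, 0.0, 0.0, -0.0444] n>= 5.1
```

{"method": "send_rows", "body": {
  "moves": [
    [-0.736,-0.717,-0.032,0,0,-0.08],
    [-0.736,-0.717,-0.032,0,0,-0.08],
    [-0.736,-0.717,-0.032,0,0,-0.08],
    [-0.736,-0.717,-0.032,0,0,-0.08],
    [-0.736,-0.717,-0.032,0,0,-0.08],
    [-0.736,-0.717,-0.032,0,0,-0.08]
  ]
}}

```text
time_s: 0.7
position: [0.3216, 0.3564, 0.2304]
tcp_rot: [[-0.977, 0.213, -0.001], [0.213, 0.977, -0.002], [0.0, -0.002, -1.0]]
force: [-0.7, 1.0, 0.2]
opening: 0.999
grasp_force: 0.0
```

{"method": "send_rows", "body": {
  "moves": [
    [-0.474,-0.881,0,0,0,-0.044],
    [-0.474,-0.881,0,0,0,-0.044],
    [-0.474,-0.881,0,0,0,-0.044],
    [-0.474,-0.881,0,0,0,-0.044],
    [-0.474,-0.881,0,0,0,-0.044],
    [-0.474,-0.881,0,0,0,-0.044]
  ]
}}

```text
time_s: 1.3
position: [0.3933, 0.1159, 0.2308]
tcp_rot: [[-0.989, 0.148, 0.002], [0.148, 0.989, -0.001], [-0.003, -0.001, -1.0]]
force: [-0.7, 0.6, -0.6]
opening: 1.001
grasp_force: 0.0
```

{"method": "send_rows", "body": {
  "moves": [
    [-0.45,-0.906,0,0,0,-0.044],
    [-0.45,-0.906,0,0,0,-0.044],
    [-0.45,-0.906,0,0,0,-0.044],
    [-0.45,-0.906,0,0,0,-0.044],
    [-0.45,-0.906,0,0,0,-0.044],
    [-0.45,-0.906,0,0,0,-0.044],
    [-0.45,-0.906,0,0,0,-0.044],
    [-0.45,-0.906,0,0,0,-0.044]
  ]
}}

```text
time_s: 2.1
position: [0.4694, -0.1175, 0.23]
tcp_rot: [[-0.998, 0.07, -0.002], [0.07, 0.998, 0.002], [0.002, 0.002, -1.0]]
force: [-0.1, 0.7, 0.3]
opening: 1.001
grasp_force: 0.0
```

```bash
python3 - <<'E'
from h import *
W,p,d=cloud('wrist');np.savez('w1.npz',W=W,p=p)
plan()
cv2.imwrite('pics/w1.png',p[:,:,::-1])
B=[W]
rect(sel(B,(.38,.5),(-.02,.1),(.044,.06)),'h2')
rect(sel(B,(.38,.5),(-.02,.1),(.006,.06)),'h2f')
rect(sel(B,(.38,.5),(-.22,-.1),(.074,.09)),'ha')
rect(sel(B,(.3,.63),(-.22,-.1),(.024,.034)),'visebed')
rect(sel(B,(.45,.6),(-.22,-.1),(.092,.115)),'knob')
rect(sel(B,(.55,.75),(.08,.3),(.17,.2)),'bar')
rect(sel(B,(.6,.75),(-.2,-.08),(.198,.225)),'prongs')
rect(sel(B,(.6,.85),(-.25,-.05),(.222,.24)),'plate')
p2,d2=viewer.capture('side');cv2.imwrite('pics/side1.png',cv2.resize(p2[60:260,40:340],None,fx=2.6,fy=2.6)[:,:,::-1])
E
```

```text
t 2.1 p [ 0.4694 -0.1173  0.2302] psi 86.1 F [-0.7  0.3 -0.5] op 0.999 gf 0.0
h2 1002 c [442.2  17.5] size [44.3 34.2] ang 64.9 mean [441.6  16.2  52.7]
h2f 1657 c [442.3  17.3] size [51.8 49.9] ang 64.8 mean [440.5  12.2  38.9]
ha 1126 c [ 440.4 -172.2] size [34.2 43.4] ang 84.9 mean [ 439.7 -171.4   82.8]
visebed 2629 c [ 475.6 -169.8] size [ 90.1 198.7] ang 84.8 mean [ 482.  -160.1   30.2]
knob 275 c [ 521.  -173.9] size [20.2 20.4] ang 39.0 mean [ 520.1 -173.2   99.3]
bar few 0
prongs few 0
plate few 0
```

View pics/w1.png

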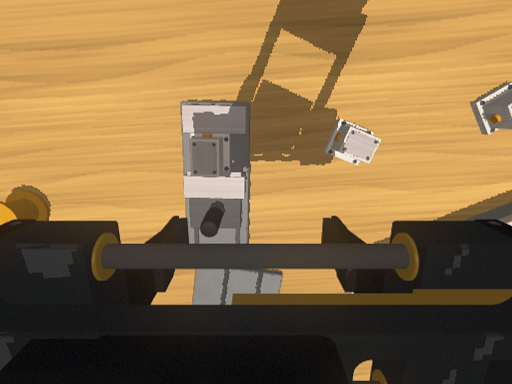

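View pics/side1.png

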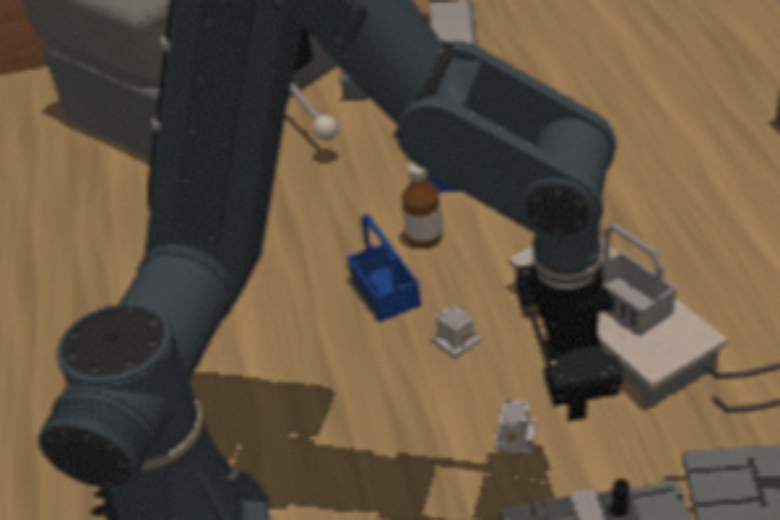

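The wrist view shows housing_a at (210,155), the knob at (212,218) and h2 at (355,142). The side crop shows only two loose housings, at (455,330) and (515,425), and no third. The sizes match (34x43 mm, tops at 0.083 and 0.053). Next I grip the knob.

```bash
python3 - <<'E'
from h import *
plan((.5205,-.177,.16,85),(.5205,-.177,.066,85),(.5205+.042,-.177-.0037,.066,85))
E
```

```text
t 2.2 p [ 0.4695 -0.1173  0.2303] psi 86.1 F [ 0.3 -0.2 -0.5] op 0.997 gf 0.0
(0.5205, -0.177, 0.16, 85) row [-0.2203, -0.2244, 0.2808, 0.0006, -0.0008, 0.0119] n>= 2.1
(0.5205, -0.177, 0.066, 85) row [0.0, 0.0, 0.376, 0.0, 0.0, 0.0] n>= 1.9
(0.5625, -0.1807, 0.066, 85) row [-0.1687, -0.0001, 0.0, 0.0, 0.0, 0.0] n>= 0.8
```

{"method": "send_rows", "body": {
  "moves": [
    [-0.22,-0.224,0.28,0,0,0.012],
    [-0.22,-0.224,0.28,0,0,0.012],
    [-0.22,-0.224,0.28,0,0,0.012],
    [-0.22,-0.224,0.28,0,0,0.012],
    [-0.22,-0.224,0.28,0,0,0.012],
    [-0.22,-0.224,0.28,0,0,0.012]
  ]
}}

```text
time_s: 2.8
position: [0.5208, -0.178, 0.162]
tcp_rot: [[-0.996, 0.088, 0.001], [0.088, 0.996, -0.001], [-0.001, -0.0, -1.0]]
force: [-0.6, -0.5, -0.4]
opening: 1.001
grasp_force: 0.0
```

{"method": "send_rows", "body": {
  "moves": [
    [0,0,0.1,0,0,0],
    [0,0,0.2,0,0,0],
    [0,0,0.3,0,0,0],
    [0,0,0.376,0,0,0],
    [0,0,0.376,0,0,0],
    [0,0,0.376,0,0,0]
  ]
}}

```text
time_s: 3.4
position: [0.5214, -0.179, 0.0678]
tcp_rot: [[-0.996, 0.089, 0.001], [0.089, 0.996, -0.001], [-0.001, -0.001, -1.0]]
force: [0.3, -0.2, 0.3]
opening: 0.998
grasp_force: 0.0
```

{"method": "send_rows", "body": {
  "grip": 0,
  "moves": [
    [0,0,0,0,0,0],
    [0,0,0,0,0,0],
    [0,0,0,0,0,0],
    [0,0,0,0,0,0],
    [0,0,0,0,0,0],
    [0,0,0,0,0,0],
    [0,0,0,0,0,0],
    [0,0,0,0,0,0]
  ]
}}

```text
time_s: 4.2
position: [0.521, -0.1793, 0.0665]
tcp_rot: [[-0.996, 0.09, -0.0], [0.09, 0.996, 0.0], [0.0, 0.0, -1.0]]
force: [0.6, -0.2, 0.1]
opening: 0.355
grasp_force: 0.0
```

{"method": "send_rows", "body": {
  "moves": [
    [0,0,0,0,0,0],
    [0,0,0,0,0,0],
    [0,0,0,0,0,0],
    [0,0,0,0,0,0]
  ]
}}

```text
time_s: 4.6
position: [0.5212, -0.1754, 0.0664]
tcp_rot: [[-0.996, 0.093, -0.0], [0.093, 0.996, 0.006], [0.001, 0.006, -1.0]]
force: [3.4, 10.9, 1.2]
opening: 0.24
grasp_force: 30.0
```

{"method": "send_rows", "body": {
  "moves": [
    [-0.02,0,0,0,0,0],
    [-0.04,0,0,0,0,0],
    [-0.06,0,0,0,0,0],
    [-0.08,0,0,0,0,0],
    [-0.1,0,0,0,0,0],
    [-0.12,0,0,0,0,0],
    [-0.14,0,0,0,0,0],
    [-0.16,0,0,0,0,0],
    [-0.172,0,0,0,0,0],
    [-0.172,0,0,0,0,0],
    [-0.172,0,0,0,0,0]
  ]
}}

```text
time_s: 5.7
position: [0.5621, -0.1791, 0.0663]
tcp_rot: [[-0.996, 0.091, -0.004], [0.091, 0.996, 0.007], [0.005, 0.006, -1.0]]
force: [-0.4, 8.9, 3.9]
opening: 0.243
grasp_force: 30.0
```

```bash
python3 - <<'E'
from h import *
W,p,d=cloud('wrist');plan()
B=[W]
rect(sel(B,(.38,.5),(-.22,-.1),(.074,.09)),'ha')
rect(sel(B,(.5,.65),(-.22,-.1),(.092,.105)),'knob')
rect(sel(B,(.45,.65),(-.22,-.1),(.045,.055)),'lip')
S=cloud('side')[0]
rect(sel([S],(.5,.65),(-.22,-.1),(.045,.055)),'lip')
E
```

```text
t 5.8 p [ 0.5621 -0.1791  0.0664] psi 84.8 F [-0.7  8.6  4.1] op 0.242 gf 30.0
ha 4230 c [ 449.8 -173.1] size [34.1 25.8] ang 84.8 mean [ 450.2 -173.1   82.6]
knob 798 c [ 561.6 -178.3] size [43.4 21.7] ang 83.0 mean [ 554.8 -177.2   97.9]
lip 9086 c [ 519.3 -173.7] size [ 80.3 114.1] ang 84.1 mean [ 530.  -174.9   49. ]
lip 269 c [ 540.7 -178.9] size [79.7 79.4] ang 87.1 mean [ 526.5 -180.6   48.6]
```

```bash
python3 - <<'E'
from h import *
plan((.5621,-.1791,.3,85),(.64,-.30,.34,30),(.66,-.30,.34,-13))
E
```

```text
t 5.8 p [ 0.5621 -0.1791  0.0663] psi 84.8 F [-0.6  8.8  5.1] op 0.244 gf 30.0
(0.5621, -0.1791, 0.3, 85) row [0.0045, 0.006, -0.9346, 0.0041, -0.003, -0.0026] n>= 4.7
(0.64, -0.3, 0.34, 30) row [-0.3526, -0.4546, -0.16, 0.0, 0.0, 0.6111] n>= 6.4
(0.66, -0.3, 0.34, -13) row [-0.04, 0.0693, 0.0, 0.0, 0.0, 0.4778] n>= 5.0
```

{"method": "send_rows", "body": {
  "grip": 0.8,
  "moves": [
    [0,0,0,0,0,0],
    [0,0,0,0,0,0],
    [0,0,0,0,0,0],
    [0,0,0,0,0,0],
    [0,0,0,0,0,0],
    [0,0,-0.1,0,0,0],
    [0,0,-0.3,0,0,0],
    [0,0,-0.5,0,0,0],
    [0,0,-0.7,0,0,0],
    [0,0,-0.93,0,0,0],
    [0,0,-0.93,0,0,0]
  ]
}}

```text
time_s: 6.9
position: [0.5673, -0.1851, 0.3067]
tcp_rot: [[-0.996, 0.09, 0.013], [0.09, 0.996, -0.007], [-0.014, -0.006, -1.0]]
force: [0.0, 0.0, 0.3]
opening: 0.796
grasp_force: 0.0
```

{"method": "send_rows", "body": {
  "moves": [
    [-0.352,-0.454,-0.16,0,0,0.611],
    [-0.352,-0.454,-0.16,0,0,0.611],
    [-0.352,-0.454,-0.16,0,0,0.611],
    [-0.352,-0.454,-0.16,0,0,0.611],
    [-0.352,-0.454,-0.16,0,0,0.611],
    [-0.352,-0.454,-0.16,0,0,0.611],
    [-0.352,-0.454,-0.16,0,0,0.611],
    [-0.352,-0.454,-0.16,0,0,0.611]
  ]
}}

```text
time_s: 7.7
position: [0.641, -0.3042, 0.3379]
tcp_rot: [[-0.498, 0.867, -0.001], [0.867, 0.498, 0.001], [0.001, -0.001, -1.0]]
force: [-1.2, -0.4, 0.8]
opening: 0.799
grasp_force: 0.0
```

{"method": "send_rows", "body": {
  "moves": [
    [-0.04,0.07,0,0,0,0.478],
    [-0.04,0.07,0,0,0,0.478],
    [-0.04,0.07,0,0,0,0.478],
    [-0.04,0.07,0,0,0,0.478],
    [-0.04,0.07,0,0,0,0.478],
    [-0.04,0.07,0,0,0,0.478],
    [-0.04,0.07,0,0,0,0.478],
    [-0.04,0.07,0,0,0,0.478]
  ]
}}

```text
time_s: 8.5
position: [0.6614, -0.304, 0.3388]
tcp_rot: [[0.225, 0.974, -0.0], [0.974, -0.225, 0.0], [0.0, -0.0, -1.0]]
force: [-0.2, -0.4, -0.5]
opening: 0.799
grasp_force: 0.0
```

```bash
python3 - <<'E'
from h import *
W,p,d=cloud('wrist');plan();np.savez('w2.npz',W=W,p=p)
cv2.imwrite('pics/w2.png',p[:,:,::-1])
B=[W]
w=sel(B,(.6,.85),(-.3,0),(.2,.245));print(len(w))
rect(sel(B,(.6,.85),(-.3,0),(.224,.24)),'plate')
rect(sel(B,(.6,.73),(-.3,0),(.195,.23)),'prongs')
for zl in np.arange(.19,.24,.005): rect(sel(B,(.6,.72),(-.3,0),(zl,zl+.005)),'%.3f'%zl)
rect(sel(B,(.5,.63),(-.25,-.1),(.094,.105)),'knob')
E
```

```text
t 8.6 p [ 0.6614 -0.304   0.3389] psi -13.0 F [-0.1  0.5 -0.7] op 0.801 gf 0.0
3802
plate 1293 c [ 698.3 -171.3] size [ 70.2 138.3] ang 77.0 mean [ 740.  -178.   229.4]
prongs 1987 c [ 683.6 -163.5] size [ 62.1 106.8] ang 77.7 mean [ 679.5 -162.2  210.2]
0.190 few 0
0.195 few 4
0.200 441 c [ 675.3 -161.7] size [61.9 56.4] ang 78.0 mean [ 669.6 -157.9  203.8]
0.205 666 c [ 679.3 -162.7] size [62.1 72.5] ang 77.9 mean [ 681.1 -161.5  206.9]
0.210 356 c [ 683.5 -163.9] size [61.2 87.5] ang 77.6 mean [ 695.  -170.4  212.1]
0.215 122 c [ 680.7 -162.5] size [61.5 92.5] ang 78.5 mean [ 655.4 -161.   217.2]
0.220 121 c [ 636.2 -153.3] size [61.1 10.5] ang 76.7 mean [ 637.5 -154.3  222.7]
0.225 76 c [ 635.3 -153.1] size [59.6  6.2] ang 77.6 mean [ 636.6 -146.3  225.9]
0.230 few 0
0.235 few 0
knob 203 c [ 562.4 -178.2] size [20.3 20.6] ang 77.5 mean [ 563.2 -178.5   99.7]
```

View pics/w2.png

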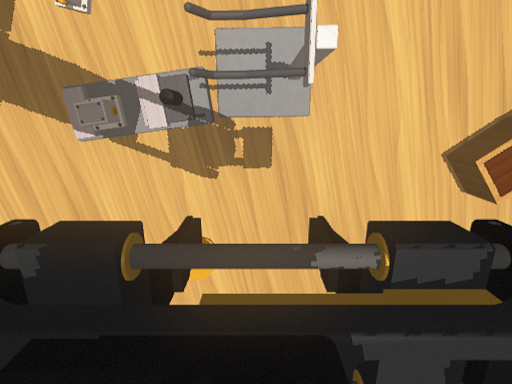

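The wrist view shows the hook prongs from (190,8) to (310,8) and from (195,72) to (310,72), with the plate at (312,45). The jaw is open with the knob at (172,97). The hook seat is about (0.665,-0.160), with its x axis at -12.3°. Next is the basket.

```bash
python3 - <<'E'
from h import *
plan((.66,-.13,.34,5),(.68,.02,.34,24))
E
```

```text
t 8.6 p [ 0.6614 -0.304   0.3389] psi -13.0 F [-0.1  0.5 -0.7] op 0.801 gf 0.0
(0.66, -0.13, 0.34, 5) row [0.6769, -0.1628, -0.0042, -0.0001, -0.0, -0.2005] n>= 3.5
(0.68, 0.02, 0.34, 24) row [0.5907, 0.132, 0.0, 0.0, 0.0, -0.2111] n>= 3.0
```

{"method": "send_rows", "body": {
  "moves": [
    [0.677,-0.163,-0.004,0,0,-0.2],
    [0.677,-0.163,-0.004,0,0,-0.2],
    [0.677,-0.163,-0.004,0,0,-0.2],
    [0.677,-0.163,-0.004,0,0,-0.2],
    [0.677,-0.163,-0.004,0,0,-0.2]
  ]
}}

```text
time_s: 9.05
position: [0.6602, -0.1256, 0.3407]
tcp_rot: [[-0.091, 0.996, 0.0], [0.996, 0.091, 0.001], [0.001, 0.0, -1.0]]
force: [-0.2, 0.5, 0.3]
opening: 0.801
grasp_force: 0.0
```

{"method": "send_rows", "body": {
  "moves": [
    [0.59,0.132,0,0,0,-0.211],
    [0.59,0.132,0,0,0,-0.211],
    [0.59,0.132,0,0,0,-0.211],
    [0.59,0.132,0,0,0,-0.211],
    [0.59,0.132,0,0,0,-0.211],
    [0.59,0.132,0,0,0,-0.211],
    [0.59,0.132,0,0,0,-0.211]
  ]
}}

```text
time_s: 9.75
position: [0.6809, 0.0177, 0.3399]
tcp_rot: [[-0.402, 0.916, -0.0], [0.916, 0.402, -0.001], [-0.0, -0.0, -1.0]]
force: [-0.4, 0.6, 0.3]
opening: 0.801
grasp_force: 0.0
```

```bash
python3 - <<'E'
from h import *
W,p,d=cloud('wrist');np.savez('w3.npz',W=W,p=p)
B=[W]
rect(sel(B,(.55,.78),(.05,.3),(.182,.2)),'bar')
rect(sel(B,(.55,.78),(.05,.3),(.105,.116)),'rim')
rect(sel(B,(.5,.8),(-.05,.4),(.056,.064)),'shelf')
plan((.6585,.1535,.26,24.5),(.6585,.1535,.17,24.5))
E
```

```text
bar 893 c [657.3 156.1] size [10.  93.5] ang 25.1 mean [656.5 156.6 188.9]
rim 859 c [657.4 156.3] size [ 70.2 110.2] ang 25.0 mean [656.4 161.9 110.1]
shelf 10503 c [658.5 137.5] size [140.3 236.7] ang 20.0 mean [656.2 132.7  60.6]
t 9.8 p [0.6808 0.0178 0.34  ] psi 23.7 F [ 0.3 -0.2  0.1] op 0.797 gf 0.0
(0.6585, 0.1535, 0.26, 24.5) row [0.5332, 0.1364, 0.3197, -0.0002, 0.0002, -0.0089] n>= 3.2
(0.6585, 0.1535, 0.17, 24.5) row [0.0, 0.0, 0.36, 0.0, 0.0, 0.0] n>= 1.8
```

{"method": "send_rows", "body": {
  "moves": [
    [0.545,0.135,0.32,0,0,-0.015],
    [0.545,0.135,0.32,0,0,-0.015],
    [0.545,0.135,0.32,0,0,-0.015],
    [0.545,0.135,0.32,0,0,-0.015],
    [0.545,0.135,0.32,0,0,-0.015],
    [0.545,0.135,0.32,0,0,-0.015],
    [0.545,0.135,0.32,0,0,-0.015]
  ],
  "grip": 0.6
}}

```text
time_s: 10.5
position: [0.6581, 0.1561, 0.2615]
tcp_rot: [[-0.423, 0.906, 0.003], [0.906, 0.423, -0.0], [-0.002, 0.003, -1.0]]
force: [-0.1, 0.6, 0.4]
opening: 0.599
grasp_force: 0.0
```

{"method": "send_rows", "body": {
  "moves": [
    [0,0,0.1,0,0,0],
    [0,0,0.2,0,0,0],
    [0,0,0.3,0,0,0],
    [0,0,0.37,0,0,0],
    [0,0,0.37,0,0,0],
    [0,0,0.37,0,0,0]
  ]
}}

```text
time_s: 11.1
position: [0.6577, 0.1569, 0.1685]
tcp_rot: [[-0.424, 0.906, 0.002], [0.906, 0.424, -0.0], [-0.001, 0.001, -1.0]]
force: [-0.1, 0.5, 0.4]
opening: 0.597
grasp_force: 0.0
```

{"method": "send_rows", "body": {
  "grip": 0,
  "moves": [
    [0,0,0,0,0,0],
    [0,0,0,0,0,0],
    [0,0,0,0,0,0],
    [0,0,0,0,0,0],
    [0,0,0,0,0,0],
    [0,0,0,0,0,0],
    [0,0,0,0,0,0],
    [0,0,0,0,0,0],
    [0,0,0,0,0,0]
  ]
}}

```text
time_s: 12.0
position: [0.6563, 0.1581, 0.1676]
tcp_rot: [[-0.426, 0.905, -0.001], [0.905, 0.426, -0.0], [0.0, -0.001, -1.0]]
force: [-1.7, 0.4, 0.6]
opening: 0.103
grasp_force: 30.0
```

```bash
python3 - <<'E'
from h import *
plan((.6563,.1581,.27,25.2),(.60,.02,.27,8),(.572,-.140,.24,-12.3),(.665,-.160,.236,-12.3),(.665,-.160,.186,-12.3))
E
```

```text
t 12.0 p [0.6563 0.1581 0.1676] psi 25.2 F [-1.7  0.4  0.6] op 0.103 gf 30.0
(0.6563, 0.1581, 0.27, 25.2) row [0.0001, -0.0002, -0.4098, -0.0004, -0.0002, -0.0001] n>= 2.0
(0.6, 0.02, 0.27, 8) row [-0.4039, -0.439, 0.0, 0.0, 0.0, 0.1911] n>= 3.0
(0.572, -0.14, 0.24, -12.3) row [-0.6182, -0.2, 0.12, 0.0, 0.0, 0.2256] n>= 3.3
(0.665, -0.16, 0.236, -12.3) row [0.0011, 0.3805, 0.016, 0.0, 0.0, 0.0] n>= 1.9
(0.665, -0.16, 0.186, -12.3) row [0.0, 0.0, 0.2, 0.0, 0.0, 0.0] n>= 1.0
```

{"method": "send_rows", "body": {
  "moves": [
    [0,0,-0.08,0,0,0],
    [0,0,-0.16,0,0,0],
    [0,0,-0.24,0,0,0],
    [0,0,-0.33,0,0,0],
    [0,0,-0.41,0,0,0],
    [0,0,-0.41,0,0,0]
  ]
}}

```text
time_s: 12.6
position: [0.6584, 0.1584, 0.2727]
tcp_rot: [[-0.426, 0.905, 0.006], [0.905, 0.426, 0.001], [-0.002, 0.006, -1.0]]
force: [1.0, -0.2, -2.0]
opening: 0.103
grasp_force: 30.0
```

{"method": "send_rows", "body": {
  "moves": [
    [-0.04,-0.04,0,0,0,0.02],
    [-0.1,-0.11,0,0,0,0.05],
    [-0.16,-0.175,0,0,0,0.08],
    [-0.22,-0.24,0,0,0,0.11],
    [-0.28,-0.305,0,0,0,0.14],
    [-0.34,-0.37,0,0,0,0.165],
    [-0.38,-0.415,0,0,0,0.18],
    [-0.404,-0.439,0,0,0,0.191],
    [-0.404,-0.439,0,0,0,0.191]
  ]
}}

```text
time_s: 13.5
position: [0.5996, 0.0189, 0.2693]
tcp_rot: [[-0.137, 0.991, -0.002], [0.991, 0.137, 0.0], [0.0, -0.002, -1.0]]
force: [0.1, 0.6, -2.7]
opening: 0.102
grasp_force: 30.0
```

{"method": "send_rows", "body": {
  "moves": [
    [-0.06,-0.02,0.01,0,0,0.02],
    [-0.13,-0.04,0.02,0,0,0.05],
    [-0.22,-0.07,0.04,0,0,0.08],
    [-0.31,-0.1,0.06,0,0,0.11],
    [-0.4,-0.13,0.08,0,0,0.145],
    [-0.49,-0.16,0.1,0,0,0.18],
    [-0.56,-0.18,0.11,0,0,0.205],
    [-0.6,-0.195,0.12,0,0,0.22],
    [-0.618,-0.2,0.12,0,0,0.226],
    [-0.618,-0.2,0.12,0,0,0.226],
    [-0.618,-0.2,0.12,0,0,0.226]
  ]
}}

```text
time_s: 14.6
position: [0.5725, -0.1392, 0.2402]
tcp_rot: [[0.213, 0.977, 0.0], [0.977, -0.213, 0.001], [0.001, 0.0, -1.0]]
force: [-0.4, 0.2, -2.6]
opening: 0.101
grasp_force: 30.0
```

```bash
python3 - <<'E'
from h import *
plan((.665,-.160,.236,-12.3),(.665,-.160,.186,-12.3))
p,d=viewer.capture('side');cv2.imwrite('pics/side2.png',cv2.resize(p[150:320,190:410],None,fx=3,fy=3)[:,:,::-1])
E
```

```text
t 14.6 p [ 0.5725 -0.1392  0.2402] psi -12.3 F [-0.4  0.2 -2.6] op 0.101 gf 30.0
(0.665, -0.16, 0.236, -12.3) row [-0.0025, 0.3794, 0.0168, 0.0002, -0.0004, 0.0001] n>= 1.9
(0.665, -0.16, 0.186, -12.3) row [0.0, 0.0, 0.2, 0.0, 0.0, 0.0] n>= 1.0
```

View pics/side2.png

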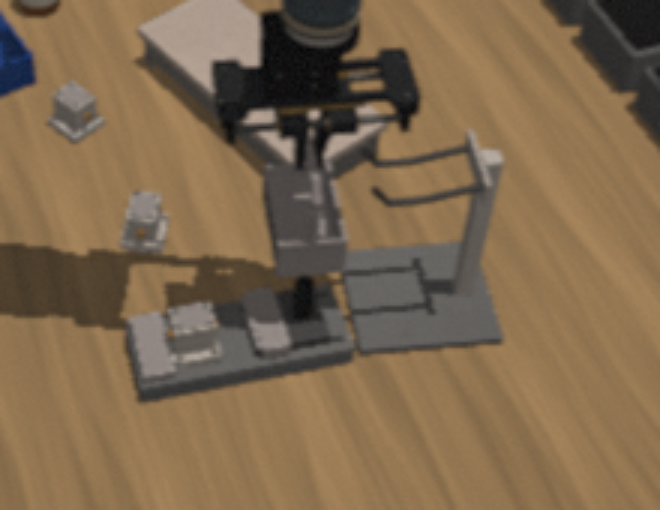

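The side view shows the basket held level at (305,210), in front of the prong tips at (380,155–190). The bar is above the tips, so I'll go in and lower it.

{"method": "send_rows", "body": {
  "moves": [
    [-0.003,0.04,0,0,0,0],
    [-0.003,0.09,0.01,0,0,0],
    [-0.003,0.14,0.016,0,0,0],
    [-0.003,0.19,0.016,0,0,0],
    [-0.003,0.24,0.016,0,0,0],
    [-0.003,0.29,0.016,0,0,0],
    [-0.003,0.33,0.016,0,0,0],
    [-0.003,0.36,0.016,0,0,0],
    [-0.003,0.379,0.016,0,0,0],
    [-0.003,0.379,0.016,0,0,0],
    [-0.003,0.379,0.016,0,0,0]
  ]
}}

```text
time_s: 15.75
position: [0.6643, -0.1608, 0.2359]
tcp_rot: [[0.214, 0.977, -0.001], [0.977, -0.214, 0.0], [0.0, -0.001, -1.0]]
force: [-0.8, 0.2, -3.1]
opening: 0.101
grasp_force: 30.0
```

{"method": "send_rows", "body": {
  "moves": [
    [0,0,0.02,0,0,0],
    [0,0,0.04,0,0,0],
    [0,0,0.06,0,0,0],
    [0,0,0.08,0,0,0],
    [0,0,0.1,0,0,0],
    [0,0,0.12,0,0,0],
    [0,0,0.14,0,0,0],
    [0,0,0.15,0,0,0],
    [0,0,0.16,0,0,0],
    [0,0,0.16,0,0,0]
  ]
}}

```text
time_s: 16.75
position: [0.6645, -0.1609, 0.1957]
tcp_rot: [[0.214, 0.977, -0.001], [0.977, -0.214, 0.0], [0.0, -0.001, -1.0]]
force: [-0.1, 0.2, -2.9]
opening: 0.104
grasp_force: 30.0
```

Still carrying the weight; a little lower in fine steps.

{"method": "send_rows", "body": {
  "moves": [
    [0,0,0.005,0,0,0],
    [0,0,0.01,0,0,0],
    [0,0,0.014,0,0,0],
    [0,0,0.014,0,0,0]
  ]
}}

```text
time_s: 17.15
position: [0.6645, -0.1609, 0.1924]
tcp_rot: [[0.214, 0.977, -0.0], [0.977, -0.214, 0.0], [0.0, -0.0, -1.0]]
force: [-0.5, 0.0, -3.1]
opening: 0.105
grasp_force: 30.0
```

```bash
python3 - <<'E'
from h import *
plan()
W,p,d=cloud('side')
rect(sel([W],(.6,.74),(-.28,-.05),(.11,.145)),'rim');rect(sel([W],(.6,.72),(-.28,-.05),(.085,.15)),'bask')
w=sel([W],(.6,.74),(-.28,-.05),(.1,.15));print(np.percentile(w[:,2],[50,90,97,99]))
E
```

```text
t 17.1 p [ 0.6645 -0.1609  0.1924] psi -12.3 F [-0.5  0.  -3.1] op 0.105 gf 30.0
rim 329 c [ 662.2 -164.2] size [115.5  72.4] ang 78.1 mean [ 655.9 -177.9  126. ]
bask 754 c [ 662.1 -165.2] size [117.2  72.6] ang 77.8 mean [ 659.4 -169.1  108.4]
[0.12211815 0.13516638 0.13806484 0.14393541]
```

{"method": "send_rows", "body": {
  "moves": [
    [0,0,0.004,0,0,0],
    [0,0,0.008,0,0,0],
    [0,0,0.012,0,0,0],
    [0,0,0.012,0,0,0]
  ]
}}

```text
time_s: 17.6
position: [0.6649, -0.161, 0.1918]
tcp_rot: [[0.214, 0.977, 0.001], [0.977, -0.214, -0.001], [-0.001, 0.002, -1.0]]
force: [-2.9, 1.1, 6.3]
opening: 0.105
grasp_force: 30.0
```

{"method": "send_rows", "body": {
  "grip": 0.4,
  "moves": [
    [0,0,-0.004,0,0,0],
    [0,0,-0.004,0,0,0],
    [0,0,-0.004,0,0,0],
    [0,0,-0.004,0,0,0],
    [0,0,-0.004,0,0,0],
    [0,0,-0.004,0,0,0],
    [0,0,-0.08,0,0,0],
    [0,0,-0.2,0,0,0],
    [0,0,-0.4,0,0,0],
    [0,0,-0.5,0,0,0],
    [0,0,-0.5,0,0,0]
  ]
}}

```text
time_s: 18.7
position: [0.6672, -0.1619, 0.3205]
tcp_rot: [[0.214, 0.977, 0.01], [0.977, -0.214, -0.004], [-0.002, 0.011, -1.0]]
force: [0.5, 0.1, 0.9]
opening: 0.398
grasp_force: 0.0
```

```bash
python3 - <<'E'
from h import *
W,p,d=cloud('side')
rect(sel([W],(.6,.74),(-.28,-.05),(.085,.15)),'bask');rect(sel([W],(.6,.72),(-.28,-.05),(.2,.225)),'bar')
cv2.imwrite('pics/side3.png',cv2.resize(p[150:320,190:410],None,fx=3,fy=3)[:,:,::-1])
# housing a: vise y at 85 -> closing along vise x: psi=-5 
plan((.56,-.17,.30,-8.5),(.4412,-.1715,.2,-5),(.4412,-.1715,.052,-5))
E
```

```text
bask 767 c [ 662.8 -164.9] size [116.   72.5] ang 78.1 mean [ 660.3 -168.7  108.9]
bar 222 c [ 672.7 -167.5] size [92.3 93.3] ang 89.8 mean [ 671.3 -170.1  209.2]
t 18.8 p [ 0.6658 -0.1614  0.3173] psi -12.3 F [-0.6 -0.7 -1. ] op 0.398 gf 0.0
(0.56, -0.17, 0.3, -8.5) row [-0.1241, -0.4062, 0.0671, 0.0035, 0.0008, -0.0427] n>= 2.2
(0.4412, -0.1715, 0.2, -5) row [-0.0762, -0.4691, 0.4, 0.0, 0.0, -0.0389] n>= 3.1
(0.4412, -0.1715, 0.052, -5) row [0.0, 0.0, 0.592, 0.0, 0.0, 0.0] n>= 3.0
```

View pics/side3.png

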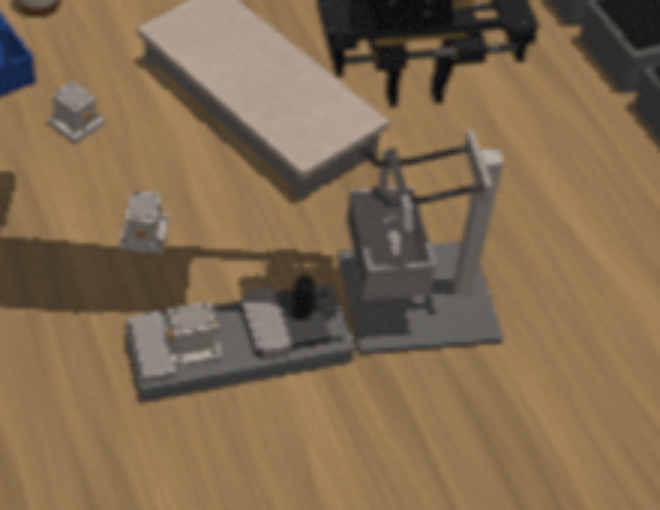

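The basket hangs on both prongs at (390,235), clear below. Now housing_a, with the jaw well open.

{"method": "send_rows", "body": {
  "grip": 0.65,
  "moves": [
    [-0.124,-0.406,0.06,0,0,-0.043],
    [-0.124,-0.406,0.06,0,0,-0.043],
    [-0.124,-0.406,0.06,0,0,-0.043],
    [-0.124,-0.406,0.06,0,0,-0.043],
    [-0.124,-0.406,0.06,0,0,-0.043]
  ]
}}

```text
time_s: 19.25
position: [0.56, -0.1699, 0.2994]
tcp_rot: [[0.148, 0.989, 0.001], [0.989, -0.148, -0.0], [-0.0, 0.001, -1.0]]
force: [0.1, 0.4, 0.5]
opening: 0.646
grasp_force: 0.0
```

{"method": "send_rows", "body": {
  "moves": [
    [-0.078,-0.469,0.4,0,0,-0.039],
    [-0.078,-0.469,0.4,0,0,-0.039],
    [-0.078,-0.469,0.4,0,0,-0.039],
    [-0.078,-0.469,0.4,0,0,-0.039],
    [-0.078,-0.469,0.4,0,0,-0.039],
    [-0.078,-0.469,0.4,0,0,-0.039],
    [-0.078,-0.469,0.4,0,0,-0.039]
  ]
}}

```text
time_s: 19.95
position: [0.4431, -0.173, 0.2008]
tcp_rot: [[0.086, 0.996, 0.004], [0.996, -0.086, -0.003], [-0.002, 0.005, -1.0]]
force: [0.8, -0.2, 0.4]
opening: 0.649
grasp_force: 0.0
```

```bash
python3 - <<'E'
from h import *
plan((.441,-.172,.11,-5),(.441,-.172,.052,-5))
E
```

```text
t 19.9 p [ 0.4431 -0.173   0.2008] psi -4.9 F [ 0.8 -0.2  0.4] op 0.649 gf 0.0
(0.441, -0.172, 0.11, -5) row [0.0042, -0.0106, 0.3632, 0.0029, 0.0015, 0.0009] n>= 1.8
(0.441, -0.172, 0.052, -5) row [0.0, 0.0, 0.232, 0.0, 0.0, 0.0] n>= 1.2
```

{"method": "send_rows", "body": {
  "moves": [
    [0.002,-0.004,0.1,0,0,0],
    [0.002,-0.004,0.2,0,0,0],
    [0.002,-0.004,0.3,0,0,0],
    [0.002,-0.004,0.4,0,0,0],
    [0.002,-0.004,0.46,0,0,0],
    [0.002,-0.004,0.52,0,0,0],
    [0.002,-0.004,0.56,0,0,0],
    [0.002,-0.004,0.59,0,0,0],
    [0.002,-0.004,0.59,0,0,0],
    [0.002,-0.004,0.59,0,0,0]
  ]
}}

```text
time_s: 20.95
position: [0.4396, -0.1712, 0.0524]
tcp_rot: [[0.086, 0.996, 0.001], [0.996, -0.086, -0.001], [-0.001, 0.001, -1.0]]
force: [0.8, 1.1, 0.3]
opening: 0.651
grasp_force: 0.0
```

{"method": "send_rows", "body": {
  "grip": 0,
  "moves": [
    [0,0,0,0,0,0],
    [0,0,0,0,0,0],
    [0,0,0,0,0,0],
    [0,0,0,0,0,0],
    [0,0,0,0,0,0],
    [0,0,0,0,0,0],
    [0,0,0,0,0,0]
  ]
}}

```text
time_s: 21.65
position: [0.4401, -0.1715, 0.0526]
tcp_rot: [[0.087, 0.996, 0.002], [0.996, -0.087, -0.001], [-0.001, 0.002, -1.0]]
force: [3.0, 1.1, 5.6]
opening: 0.507
grasp_force: 30.0
```

```bash
python3 - <<'E'
from h import *
plan()
E
```

```text
t 21.6 p [ 0.4401 -0.1715  0.0526] psi -5.0 F [3.  1.1 5.6] op 0.507 gf 30.0
```

The grip opening reads 44 mm, so the housing's long side lies along the vise x axis here. I'll release it and take it again across the 34 mm sides, so that the fingers stay clear of neighbours in the row.

{"method": "send_rows", "body": {
  "grip": 0.75,
  "moves": [
    [0,0,0,0,0,0],
    [0,0,0,0,0,0],
    [0,0,0,0,0,0],
    [0,0,-0.1,0,0,0],
    [0,0,-0.2,0,0,0],
    [0,0,-0.3,0,0,0],
    [0,0,-0.3,0,0,0]
  ]
}}

```text
time_s: 22.35
position: [0.4403, -0.1718, 0.1293]
tcp_rot: [[0.086, 0.996, 0.004], [0.996, -0.086, -0.003], [-0.003, 0.004, -1.0]]
force: [0.1, -0.5, -0.3]
opening: 0.75
grasp_force: 0.0
```

{"method": "send_rows", "body": {
  "moves": [
    [0,0,0,0,0,-1],
    [0,0,0,0,0,-1],
    [0,0,0,0,0,-1],
    [0,0,0,0,0,-1],
    [0,0,0,0,0,-1],
    [0,0,0,0,0,-1],
    [0,0,0,0,0,-1],
    [0,0,0,0,0,-1],
    [0,0,0,0,0,-1],
    [0,0,0,0,0,-1],
    [0,0,0,0,0,-1],
    [0,0,0,0,0,-1]
  ]
}}

```text
time_s: 23.55
position: [0.4382, -0.1705, 0.126]
tcp_rot: [[-0.996, 0.087, -0.002], [0.087, 0.996, 0.001], [0.002, 0.001, -1.0]]
force: [0.3, -0.6, 1.0]
opening: 0.751
grasp_force: 0.0
```

```bash
python3 - <<'E'
from h import *
plan((.4402,-.1715,.052,85))
W,p,d=cloud('wrist')
rect(sel([W],(.4,.5),(-.22,-.12),(.075,.086)),'ha')
E
```

```text
t 23.6 p [ 0.4382 -0.1705  0.126 ] psi 85.0 F [ 0.3 -0.6  1. ] op 0.751 gf 0.0
(0.4402, -0.1715, 0.052, 85) row [-0.009, -0.0037, 0.2958, 0.0008, -0.0015, 0.0003] n>= 1.5
ha 2198 c [ 440.7 -172.5] size [34.  44.5] ang 84.8 mean [ 439.1 -172.3   82.7]
```

{"method": "send_rows", "body": {
  "moves": [
    [-0.01,-0.006,0.05,0,0,0],
    [-0.01,-0.006,0.12,0,0,0],
    [-0.01,-0.006,0.19,0,0,0],
    [-0.01,-0.006,0.25,0,0,0],
    [-0.01,-0.006,0.296,0,0,0],
    [-0.01,-0.006,0.296,0,0,0],
    [-0.01,-0.006,0.296,0,0,0]
  ]
}}

```text
time_s: 24.3
position: [0.4413, -0.1726, 0.0526]
tcp_rot: [[-0.996, 0.087, -0.001], [0.087, 0.996, 0.0], [0.001, 0.0, -1.0]]
force: [0.9, 1.5, 0.5]
opening: 0.746
grasp_force: 0.0
```

{"method": "send_rows", "body": {
  "grip": 0,
  "moves": [
    [0,0,0,0,0,0],
    [0,0,0,0,0,0],
    [0,0,0,0,0,0],
    [0,0,0,0,0,0],
    [0,0,0,0,0,0],
    [0,0,0,0,0,0],
    [0,0,0,0,0,0],
    [0,0,0,0,0,0]
  ]
}}

```text
time_s: 25.1
position: [0.4417, -0.173, 0.0534]
tcp_rot: [[-0.996, 0.086, 0.001], [0.086, 0.996, -0.001], [-0.001, -0.001, -1.0]]
force: [-0.3, -1.0, 4.2]
opening: 0.386
grasp_force: 30.0
```

```bash
cat > slots.py <<'E'
import numpy as np
# shelf centre x'=.6655,y'=-.050 at 20 deg
def slot(dx,dy):
    a=np.radians(20);X=.6655+dx;Y=-.050+dy
    return X*np.cos(a)-Y*np.sin(a), X*np.sin(a)+Y*np.cos(a)
E
python3 - <<'E'
from h import *
from slots import *
x,y=slot(0,.0);print(x,y,slot(0,.058),slot(0,-.058))
s=readout.read_state();p=s['position']
plan((p[0],p[1],.23,85),(.53,-.03,.23,45),(x,y,.23,20),(x,y,.086,20))
E
```

```text
0.6424664462993055 0.1806297743439371 (np.float64(0.6226292779864167), np.float64(0.23513194634951978)) (np.float64(0.6623036146121942), np.float64(0.1261276023383544))
t 25.1 p [ 0.4417 -0.173   0.0534] psi 85.0 F [-0.3 -1.   4.2] op 0.386 gf 30.0
(np.float64(0.4417230607036428), np.float64(-0.1729546603444566), 0.23, 85) row [-0.0006, -0.0004, -0.7066, -0.0004, 0.0005, 0.0005] n>= 3.5
(0.53, -0.03, 0.23, 45) row [-0.3019, 0.6004, 0.0, 0.0, 0.0, 0.4444] n>= 4.7
(np.float64(0.6424664462993055), np.float64(0.1806297743439371), 0.23, 20) row [0.2776, 0.9139, 0.0, 0.0, 0.0, 0.2778] n>= 4.8
(np.float64(0.6424664462993055), np.float64(0.1806297743439371), 0.086, 20) row [0.0, 0.0, 0.576, 0.0, 0.0, 0.0] n>= 2.9
```

{"method": "send_rows", "body": {
  "moves": [
    [0,0,-0.05,0,0,0],
    [0,0,-0.12,0,0,0],
    [0,0,-0.22,0,0,0],
    [0,0,-0.34,0,0,0],
    [0,0,-0.46,0,0,0],
    [0,0,-0.58,0,0,0],
    [0,0,-0.66,0,0,0],
    [0,0,-0.7,0,0,0],
    [0,0,-0.7,0,0,0]
  ]
}}

```text
time_s: 26.0
position: [0.4416, -0.1727, 0.2286]
tcp_rot: [[-0.996, 0.086, 0.001], [0.086, 0.996, -0.001], [-0.001, -0.001, -1.0]]
force: [-0.4, -0.2, -1.9]
opening: 0.384
grasp_force: 30.0
```

{"method": "send_rows", "body": {
  "moves": [
    [-0.03,0.06,0,0,0,0.044],
    [-0.07,0.14,0,0,0,0.1],
    [-0.11,0.22,0,0,0,0.16],
    [-0.15,0.3,0,0,0,0.22],
    [-0.19,0.38,0,0,0,0.28],
    [-0.23,0.46,0,0,0,0.34],
    [-0.26,0.52,0,0,0,0.385],
    [-0.285,0.57,0,0,0,0.42],
    [-0.302,0.6,0,0,0,0.444],
    [-0.302,0.6,0,0,0,0.444]
  ]
}}

```text
time_s: 27.0
position: [0.5289, -0.0286, 0.2259]
tcp_rot: [[-0.709, 0.705, -0.004], [0.705, 0.709, 0.001], [0.004, -0.002, -1.0]]
force: [-0.6, -1.0, -1.4]
opening: 0.389
grasp_force: 30.0
```

{"method": "send_rows", "body": {
  "moves": [
    [0.03,0.09,0,0,0,0.028],
    [0.07,0.22,0,0,0,0.07],
    [0.11,0.36,0,0,0,0.11],
    [0.15,0.5,0,0,0,0.15],
    [0.19,0.62,0,0,0,0.19],
    [0.22,0.73,0,0,0,0.22],
    [0.25,0.82,0,0,0,0.25],
    [0.27,0.88,0,0,0,0.268],
    [0.278,0.914,0,0,0,0.278],
    [0.278,0.914,0,0,0,0.278],
    [0.278,0.914,0,0,0,0.278]
  ]
}}

```text
time_s: 28.1
position: [0.641, 0.1801, 0.2271]
tcp_rot: [[-0.343, 0.939, -0.002], [0.939, 0.343, -0.001], [-0.0, -0.002, -1.0]]
force: [-0.5, -0.7, -2.2]
opening: 0.39
grasp_force: 30.0
```

```bash
python3 - <<'E'
from h import *
from slots import *
x,y=slot(0,.0)
plan((x,y,.0855,20))
W,p,d=cloud('scene')
rect(sel([W],(.35,.5),(.15,.3),(.044,.06)),'h1');rect(sel([W],(.38,.52),(-.05,.1),(.044,.06)),'h2')
E
```

```text
t 28.1 p [0.641  0.1801 0.2271] psi 20.1 F [-0.5 -0.7 -2.2] op 0.39 gf 30.0
(np.float64(0.6424664462993055), np.float64(0.1806297743439371), 0.0855, 20) row [-0.0001, 0.0073, 0.5666, -0.0015, 0.0001, 0.0008] n>= 2.8
h1 95 c [413.7 219. ] size [36.4 42. ] ang 31.0 mean [415.8 219.7  50.4]
h2 28 c [4.431e+02 3.000e-01] size [40.4 20. ] ang 4.3 mean [443.3   1.   50.2]
```

{"method": "send_rows", "body": {
  "moves": [
    [0,0.006,0.08,0,0,0],
    [0,0.006,0.18,0,0,0],
    [0,0.006,0.28,0,0,0],
    [0,0.006,0.37,0,0,0],
    [0,0.006,0.44,0,0,0],
    [0,0.006,0.5,0,0,0],
    [0,0.006,0.535,0,0,0],
    [0,0.006,0.55,0,0,0],
    [0,0.006,0.562,0,0,0],
    [0,0.006,0.562,0,0,0],
    [0,0.006,0.562,0,0,0]
  ]
}}

```text
time_s: 29.25
position: [0.6437, 0.1817, 0.0883]
tcp_rot: [[-0.343, 0.939, 0.001], [0.939, 0.343, 0.0], [-0.0, 0.001, -1.0]]
force: [-0.6, 0.3, -1.4]
opening: 0.39
grasp_force: 30.0
```

{"method": "send_rows", "body": {
  "moves": [
    [0,0,0.004,0,0,0],
    [0,0,0.008,0,0,0],
    [0,0,0.008,0,0,0]
  ]
}}

```text
time_s: 29.55
position: [0.6432, 0.1816, 0.0856]
tcp_rot: [[-0.343, 0.939, 0.0], [0.939, 0.343, 0.0], [-0.0, 0.0, -1.0]]
force: [-0.0, -0.8, -1.9]
opening: 0.382
grasp_force: 30.0
```

{"method": "send_rows", "body": {
  "moves": [
    [0,0,0.004,0,0,0],
    [0,0,0.007,0,0,0],
    [0,0,0.01,0,0,0],
    [0,0,0.01,0,0,0]
  ]
}}

```text
time_s: 29.95
position: [0.6432, 0.1817, 0.0835]
tcp_rot: [[-0.343, 0.939, 0.0], [0.939, 0.343, -0.0], [-0.0, 0.0, -1.0]]
force: [-1.6, -0.6, 0.8]
opening: 0.392
grasp_force: 30.0
```

{"method": "send_rows", "body": {
  "grip": 0.75,
  "moves": [
    [0,0,0.001,0,0,0],
    [0,0,0.001,0,0,0],
    [0,0,0.001,0,0,0],
    [0,0,0.001,0,0,0],
    [0,0,0.001,0,0,0],
    [0,0,-0.1,0,0,0],
    [0,0,-0.25,0,0,0],
    [0,0,-0.4,0,0,0],
    [0,0,-0.6,0,0,0],
    [0,0,-0.6,0,0,0]
  ]
}}

```text
time_s: 30.95
position: [0.6481, 0.1824, 0.2417]
tcp_rot: [[-0.343, 0.939, 0.017], [0.939, 0.343, 0.002], [-0.004, 0.016, -1.0]]
force: [1.2, 0.6, 0.0]
opening: 0.749
grasp_force: 0.0
```

```bash
python3 - <<'E'
from h import *
plan((.53,-.02,.23,50),(.545,-.165,.19,85),(.5624,-.179,.066,85))
for n in ['scene','side']:
    W,p,d=cloud(n)
    rect(sel([W],(.35,.5),(.15,.3),(.044,.06)),'h1');rect(sel([W],(.38,.52),(-.05,.1),(.044,.06)),'h2')
    rect(sel([W],(.55,.75),(.08,.3),(.104,.12)),'a')
E
```

```text
t 30.9 p [0.6481 0.1824 0.2417] psi 20.1 F [1.2 0.6 0. ] op 0.749 gf 0.0
(0.53, -0.02, 0.23, 50) row [-0.598, -0.7221, 0.0374, 0.0095, 0.0051, -0.3326] n>= 4.7
(0.545, -0.165, 0.19, 85) row [-0.4188, -0.4057, 0.16, 0.0, 0.0, -0.3889] n>= 4.1
(0.5624, -0.179, 0.066, 85) row [-0.0742, -0.0497, 0.496, 0.0, 0.0, 0.0] n>= 2.5
h1 93 c [414.7 219. ] size [36.2 39.9] ang 26.1 mean [415.4 219.9  50.5]
h2 28 c [442.4  10.7] size [39.9 32.5] ang 68.8 mean [442.1   5.2  50.5]
a 138 c [644.4 181.7] size [36.9 42.9] ang 19.8 mean [647.8 183.1 110.4]
h1 88 c [409.6 219. ] size [36.8 47.6] ang 29.7 mean [409.5 216.3  50.7]
h2 105 c [441.2  15.6] size [48.5 33.6] ang 66.5 mean [440.7  13.5  50.7]
a 83 c [641.3 181.5] size [36.5 45. ] ang 22.4 mean [640.3 179.  111.1]
```

{"method": "send_rows", "body": {
  "moves": [
    [-0.59,-0.715,0.04,0,0,-0.333],
    [-0.59,-0.715,0.04,0,0,-0.333],
    [-0.59,-0.715,0.04,0,0,-0.333],
    [-0.59,-0.715,0.04,0,0,-0.333],
    [-0.59,-0.715,0.04,0,0,-0.333],
    [-0.59,-0.715,0.04,0,0,-0.333],
    [-0.59,-0.715,0.04,0,0,-0.333]
  ]
}}

```text
time_s: 31.75
position: [0.525, -0.0185, 0.2218]
tcp_rot: [[-0.765, 0.644, -0.002], [0.644, 0.765, 0.001], [0.003, -0.001, -1.0]]
force: [0.1, -0.0, -0.4]
opening: 0.747
grasp_force: 0.0
```

{"method": "send_rows", "body": {
  "moves": [
    [-0.42,-0.406,0.16,0,0,-0.389],
    [-0.42,-0.406,0.16,0,0,-0.389],
    [-0.42,-0.406,0.16,0,0,-0.389],
    [-0.42,-0.406,0.16,0,0,-0.389],
    [-0.42,-0.406,0.16,0,0,-0.389],
    [-0.42,-0.406,0.16,0,0,-0.389],
    [-0.42,-0.406,0.16,0,0,-0.389],
    [-0.42,-0.406,0.16,0,0,-0.389]
  ]
}}

```text
time_s: 32.55
position: [0.5415, -0.1624, 0.1829]
tcp_rot: [[-0.996, 0.085, -0.0], [0.085, 0.996, 0.0], [0.0, 0.0, -1.0]]
force: [-1.1, 0.1, -0.7]
opening: 0.749
grasp_force: 0.0
```

```bash
python3 - <<'E'
from h import *
plan((.5624,-.178,.066,85))
E
```

```text
t 32.5 p [ 0.5415 -0.1624  0.1829] psi 85.1 F [-1.1  0.1 -0.7] op 0.749 gf 0.0
(0.5624, -0.178, 0.066, 85) row [-0.0887, -0.0552, 0.4676, 0.0001, -0.0, 0.0011] n>= 2.4
```

{"method": "send_rows", "body": {
  "moves": [
    [-0.089,-0.055,0,0,0,0],
    [-0.089,-0.055,0.05,0,0,0],
    [-0.089,-0.055,0.15,0,0,0],
    [-0.089,-0.055,0.25,0,0,0],
    [-0.089,-0.055,0.35,0,0,0],
    [-0.089,-0.055,0.43,0,0,0],
    [-0.089,-0.055,0.468,0,0,0],
    [-0.089,-0.055,0.468,0,0,0]
  ]
}}

```text
time_s: 33.35
position: [0.5605, -0.1779, 0.0644]
tcp_rot: [[-0.996, 0.086, -0.004], [0.086, 0.996, 0.002], [0.004, 0.002, -1.0]]
force: [0.9, -0.4, 0.6]
opening: 0.753
grasp_force: 0.0
```

{"method": "send_rows", "body": {
  "grip": 0,
  "moves": [
    [0,0,0,0,0,0],
    [0,0,0,0,0,0],
    [0,0,0,0,0,0],
    [0,0,0,0,0,0],
    [0,0,0,0,0,0],
    [0,0,0,0,0,0],
    [0,0,0,0,0,0],
    [0,0,0,0,0,0],
    [0,0,0,0,0,0],
    [0,0,0,0,0,0]
  ]
}}

```text
time_s: 34.35
position: [0.5622, -0.1791, 0.0662]
tcp_rot: [[-0.996, 0.087, 0.0], [0.087, 0.996, 0.0], [-0.0, 0.0, -1.0]]
force: [-0.5, 1.1, 2.2]
opening: 0.242
grasp_force: 30.0
```

{"method": "send_rows", "body": {
  "moves": [
    [0.015,0,0,0,0,0],
    [0.045,0,0,0,0,0],
    [0.08,0,0,0,0,0],
    [0.115,0,0,0,0,0],
    [0.15,0,0,0,0,0],
    [0.185,0,0,0,0,0],
    [0.22,0,0,0,0,0],
    [0.255,0,0,0,0,0],
    [0.29,0,0,0,0,0],
    [0.32,0,0,0,0,0],
    [0.34,0,0,0,0,0],
    [0.34,0,0,0,0,0]
  ]
}}

```text
time_s: 35.55
position: [0.4754, -0.1711, 0.0662]
tcp_rot: [[-0.996, 0.086, -0.003], [0.086, 0.996, 0.001], [0.003, 0.001, -1.0]]
force: [-0.5, 3.1, 6.2]
opening: 0.244
grasp_force: 30.0
```

{"method": "send_rows", "body": {
  "moves": [
    [0.006,0,0,0,0,0],
    [0.012,0,0,0,0,0],
    [0.018,0,0,0,0,0],
    [0.024,0,0,0,0,0],
    [0.028,0,0,0,0,0],
    [0.028,0,0,0,0,0]
  ]
}}

```text
time_s: 36.15
position: [0.4707, -0.1708, 0.0662]
tcp_rot: [[-0.996, 0.087, 0.0], [0.087, 0.996, 0.001], [-0.0, 0.001, -1.0]]
force: [2.6, 5.0, 3.5]
opening: 0.244
grasp_force: 30.0
```

{"method": "send_rows", "body": {
  "moves": [
    [0.004,0,0,0,0,0],
    [0.008,0,0,0,0,0],
    [0.012,0,0,0,0,0],
    [0.012,0,0,0,0,0]
  ]
}}

```text
time_s: 36.55
position: [0.4684, -0.1706, 0.0662]
tcp_rot: [[-0.996, 0.087, 0.002], [0.087, 0.996, 0.0], [-0.002, 0.0, -1.0]]
force: [5.3, 6.0, 3.3]
opening: 0.246
grasp_force: 30.0
```

{"method": "send_rows", "body": {
  "moves": [
    [0.004,0,0,0,0,0],
    [0.008,0,0,0,0,0],
    [0.012,0,0,0,0,0],
    [0.012,0,0,0,0,0]
  ]
}}

```text
time_s: 36.95
position: [0.4684, -0.1706, 0.0662]
tcp_rot: [[-0.996, 0.089, 0.008], [0.089, 0.996, -0.001], [-0.008, -0.0, -1.0]]
force: [12.1, 9.5, -1.6]
opening: 0.243
grasp_force: 30.0
```

{"method": "send_rows", "body": {
  "grip": 0.75,
  "moves": [
    [-0.006,0,0,0,0,0],
    [-0.006,0,0,0,0,0],
    [-0.006,0,0,0,0,0],
    [-0.006,0,0,0,0,0],
    [-0.006,0,0,0,0,0],
    [-0.006,0,0,0,0,0],
    [-0.006,0,-0.1,0,0,0],
    [-0.006,0,-0.25,0,0,0],
    [-0.006,0,-0.4,0,0,0],
    [-0.006,0,-0.54,0,0,0],
    [-0.006,0,-0.54,0,0,0]
  ]
}}

```text
time_s: 38.05
position: [0.4686, -0.1725, 0.2056]
tcp_rot: [[-0.996, 0.086, 0.009], [0.086, 0.996, -0.006], [-0.009, -0.005, -1.0]]
force: [-0.7, 0.4, 0.0]
opening: 0.752
grasp_force: 0.0
```

```bash
python3 - <<'E'
from h import *
W,p,d=cloud('wrist')
rect(sel([W],(.45,.55),(-.22,-.1),(.092,.105)),'knob')
rect(sel([W],(.38,.55),(-.25,-.1),(.045,.056)),'lip')
rect(sel([W],(.38,.5),(-.04,.1),(.045,.06)),'h2')
rect(sel([W],(.33,.5),(.15,.3),(.045,.06)),'h1')
plan((.45,-.08,.2,30),(.4422,.0175,.2,-25))
cv2.imwrite('pics/w4.png',p[:,:,::-1])
E
```

```text
knob 352 c [ 468.9 -169.3] size [21.  21.2] ang 71.2 mean [ 467.8 -169.2   99.5]
lip 3595 c [ 450.4 -167.4] size [79.9 79.1] ang 85.1 mean [ 444.1 -166.9   48.7]
h2 1232 c [442.2  17.4] size [44.6 34.2] ang 64.4 mean [441.5  15.5  52.7]
h1 few 0
t 38.1 p [ 0.4672 -0.1716  0.2034] psi 85.0 F [ 0.6 -0.8  0.2] op 0.749 gf 0.0
(0.45, -0.08, 0.2, 30) row [0.1004, 0.3593, 0.0119, -0.0001, 0.004, 0.6116] n>= 6.4
(0.4422, 0.0175, 0.2, -25) row [0.3533, 0.168, 0.0, 0.0, 0.0, 0.6111] n>= 6.4
```

View pics/w4.png

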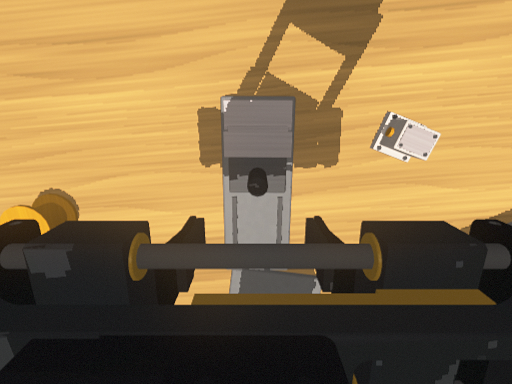

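The jaw is shut with the knob at (257,181), faces meeting, and h2 is at (405,138). Next is h2.

{"method": "send_rows", "body": {
  "moves": [
    [0.1,0.36,0.012,0,0,0.612],
    [0.1,0.36,0.012,0,0,0.612],
    [0.1,0.36,0.012,0,0,0.612],
    [0.1,0.36,0.012,0,0,0.612],
    [0.1,0.36,0.012,0,0,0.612],
    [0.1,0.36,0.012,0,0,0.612],
    [0.1,0.36,0.012,0,0,0.612],
    [0.1,0.36,0.012,0,0,0.612]
  ]
}}

```text
time_s: 38.9
position: [0.4477, -0.0785, 0.1967]
tcp_rot: [[-0.499, 0.866, -0.003], [0.866, 0.499, 0.001], [0.003, -0.002, -1.0]]
force: [1.0, -0.8, 0.0]
opening: 0.75
grasp_force: 0.0
```

{"method": "send_rows", "body": {
  "moves": [
    [0.353,0.168,0,0,0,0.614],
    [0.353,0.168,0,0,0,0.614],
    [0.353,0.168,0,0,0,0.614],
    [0.353,0.168,0,0,0,0.614],
    [0.353,0.168,0,0,0,0.614],
    [0.353,0.168,0,0,0,0.614],
    [0.353,0.168,0,0,0,0.614],
    [0.353,0.168,0,0,0,0.614],
    [0.353,0.168,0,0,0,0.614],
    [0.353,0.168,0,0,0,0.614]
  ]
}}

```text
time_s: 39.9
position: [0.4408, 0.0185, 0.1977]
tcp_rot: [[0.426, 0.905, -0.001], [0.905, -0.426, 0.0], [-0.0, -0.001, -1.0]]
force: [-0.3, -0.4, -0.9]
opening: 0.75
grasp_force: 0.0
```

```bash
python3 - <<'E'
from h import *
W,p,d=cloud('wrist')
rect(sel([W],(.38,.5),(-.04,.1),(.045,.06)),'h2')
rect(sel([W],(.33,.5),(.15,.3),(.045,.06)),'h1')
plan((.4422,.0174,.022,-25.4))
E
```

```text
h2 1062 c [442.   17.6] size [44.  33.1] ang 64.4 mean [442.1  18.7  52.7]
h1 1578 c [410.9 220.8] size [34.  44.8] ang 27.9 mean [411.2 217.7  52.7]
t 40.0 p [0.441  0.0185 0.1978] psi -25.2 F [0.2 0.1 1. ] op 0.748 gf 0.0
(0.4422, 0.0174, 0.022, -25.4) row [-0.0018, 0.0068, 0.7033, -0.0004, 0.0001, 0.0021] n>= 3.5
```

{"method": "send_rows", "body": {
  "moves": [
    [-0.002,0.005,0.12,0,0,0],
    [-0.002,0.005,0.27,0,0,0],
    [-0.002,0.005,0.42,0,0,0],
    [-0.002,0.005,0.53,0,0,0],
    [-0.002,0.005,0.61,0,0,0],
    [-0.002,0.005,0.67,0,0,0],
    [-0.002,0.005,0.7,0,0,0],
    [-0.002,0.005,0.7,0,0,0],
    [-0.002,0.005,0.7,0,0,0]
  ]
}}

```text
time_s: 40.85
position: [0.4424, 0.0174, 0.0234]
tcp_rot: [[0.427, 0.904, 0.001], [0.904, -0.427, -0.0], [0.0, 0.001, -1.0]]
force: [0.2, -0.2, -0.7]
opening: 0.746
grasp_force: 0.0
```

{"method": "send_rows", "body": {
  "grip": 0,
  "moves": [
    [0,0,0,0,0,0],
    [0,0,0,0,0,0],
    [0,0,0,0,0,0],
    [0,0,0,0,0,0],
    [0,0,0,0,0,0],
    [0,0,0,0,0,0],
    [0,0,0,0,0,0],
    [0,0,0,0,0,0]
  ]
}}

```text
time_s: 41.65
position: [0.4421, 0.0175, 0.0233]
tcp_rot: [[0.427, 0.904, 0.0], [0.904, -0.427, -0.0], [0.0, 0.0, -1.0]]
force: [-0.7, 0.1, 6.0]
opening: 0.386
grasp_force: 30.0
```

```bash
python3 - <<'E'
from h import *
from slots import *
x,y=slot(.0,-.055);print(x,y)
s=readout.read_state();p=s['position']
plan((p[0],p[1],.22,-25.2),(.57,.07,.22,0),(x,y,.22,20))
E
```

```text
0.6612775541822172 0.12894668020071212
t 41.6 p [0.4421 0.0175 0.0233] psi -25.3 F [-0.7  0.1  6. ] op 0.386 gf 30.0
(np.float64(0.4421083769424279), np.float64(0.017539358674406022), 0.22, -25.2) row [0.0, 0.0002, -0.787, 0.0002, -0.0, -0.0011] n>= 3.9
(0.57, 0.07, 0.22, 0) row [0.4077, 0.3735, 0.0, 0.0, 0.0, -0.28] n>= 2.9
(np.float64(0.6612775541822172), np.float64(0.12894668020071212), 0.22, 20) row [0.2358, 0.3651, 0.0, 0.0, 0.0, -0.2222] n>= 2.3
```

{"method": "send_rows", "body": {
  "moves": [
    [0,0,-0.05,0,0,0],
    [0,0,-0.12,0,0,0],
    [0,0,-0.22,0,0,0],
    [0,0,-0.34,0,0,0],
    [0,0,-0.46,0,0,0],
    [0,0,-0.58,0,0,0],
    [0,0,-0.69,0,0,0],
    [0,0,-0.76,0,0,0],
    [0,0,-0.787,0,0,0],
    [0,0,-0.787,0,0,0]
  ]
}}

```text
time_s: 42.65
position: [0.4421, 0.0175, 0.22]
tcp_rot: [[0.427, 0.904, 0.001], [0.904, -0.427, -0.0], [0.0, 0.001, -1.0]]
force: [0.7, -0.2, -2.8]
opening: 0.386
grasp_force: 30.0
```

{"method": "send_rows", "body": {
  "moves": [
    [0.05,0.05,0,0,0,-0.035],
    [0.12,0.11,0,0,0,-0.08],
    [0.19,0.175,0,0,0,-0.13],
    [0.26,0.24,0,0,0,-0.18],
    [0.32,0.29,0,0,0,-0.22],
    [0.37,0.34,0,0,0,-0.25],
    [0.408,0.374,0,0,0,-0.28],
    [0.408,0.374,0,0,0,-0.28]
  ]
}}

```text
time_s: 43.45
position: [0.5707, 0.0702, 0.2174]
tcp_rot: [[0.001, 1.0, -0.002], [1.0, -0.001, 0.0], [0.0, -0.002, -1.0]]
force: [0.1, 0.3, -2.4]
opening: 0.389
grasp_force: 30.0
```

{"method": "send_rows", "body": {
  "moves": [
    [0.03,0.05,0,0,0,-0.03],
    [0.07,0.11,0,0,0,-0.07],
    [0.12,0.18,0,0,0,-0.11],
    [0.16,0.25,0,0,0,-0.15],
    [0.2,0.31,0,0,0,-0.19],
    [0.225,0.35,0,0,0,-0.212],
    [0.236,0.365,0,0,0,-0.222],
    [0.236,0.365,0,0,0,-0.222],
    [0.236,0.365,0,0,0,-0.222],
    [0.236,0.365,0,0,0,-0.222]
  ]
}}

```text
time_s: 44.45
position: [0.6606, 0.1281, 0.2195]
tcp_rot: [[-0.339, 0.941, -0.001], [0.941, 0.339, -0.0], [0.0, -0.001, -1.0]]
force: [0.4, 0.3, -1.8]
opening: 0.39
grasp_force: 30.0
```

```bash
cat >> slots.py <<'E'
def inv(x,y):
    a=np.radians(20);return x*np.cos(a)+y*np.sin(a)-.6655,-x*np.sin(a)+y*np.cos(a)+.050
E
python3 - <<'E'
from h import *
from slots import *
W,p,d=cloud('wrist')
w=sel([W],(.55,.75),(.14,.3),(.1065,.118));rect(w,'a')
c=cv2.minAreaRect((w[:,:2]*1000).astype(np.float32))[0];print(np.round(inv(c[0]/1000,c[1]/1000),4))
rect(sel([W],(.5,.8),(-.05,.4),(.057,.064)),'shelf')
x,y=slot(.0,-.055);plan((x,y,.0875,20))
cv2.imwrite('pics/w5.png',p[:,:,::-1])
E
```

```text
a 1545 c [642.9 183.9] size [33.3 43.5] ang 20.9 mean [642.8 184.8 112.9]
[0.0016 0.003 ]
shelf 22390 c [642.9 180.2] size [140.4 270.1] ang 19.9 mean [629.8 216.1  60.3]
t 44.5 p [0.6608 0.1282 0.2197] psi 19.8 F [-0.3 -0.1 -1.5] op 0.39 gf 30.0
(np.float64(0.6612775541822172), np.float64(0.12894668020071212), 0.0875, 20) row [0.0022, 0.0032, 0.5289, -0.0006, -0.0001, -0.0019] n>= 2.6
```

{"method": "send_rows", "body": {
  "moves": [
    [0.002,0.003,0.08,0,0,-0.002],
    [0.002,0.003,0.18,0,0,-0.002],
    [0.002,0.003,0.28,0,0,-0.002],
    [0.002,0.003,0.37,0,0,-0.002],
    [0.002,0.003,0.44,0,0,-0.002],
    [0.002,0.003,0.49,0,0,-0.002],
    [0.002,0.003,0.515,0,0,-0.002],
    [0.002,0.003,0.529,0,0,-0.002],
    [0.002,0.003,0.529,0,0,-0.002],
    [0.002,0.003,0.529,0,0,-0.002]
  ]
}}

```text
time_s: 45.5
position: [0.6628, 0.1294, 0.0885]
tcp_rot: [[-0.343, 0.939, 0.002], [0.939, 0.343, 0.0], [-0.001, 0.002, -1.0]]
force: [1.2, 0.2, -2.4]
opening: 0.385
grasp_force: 30.0
```

{"method": "send_rows", "body": {
  "moves": [
    [0,0,0.004,0,0,0],
    [0,0,0.008,0,0,0],
    [0,0,0.01,0,0,0],
    [0,0,0.01,0,0,0]
  ]
}}

```text
time_s: 45.9
position: [0.662, 0.1293, 0.0851]
tcp_rot: [[-0.343, 0.939, -0.0], [0.939, 0.343, -0.0], [0.0, -0.0, -1.0]]
force: [0.2, 0.1, -2.8]
opening: 0.392
grasp_force: 30.0
```

{"method": "send_rows", "body": {
  "moves": [
    [0,0,0.004,0,0,0],
    [0,0,0.007,0,0,0],
    [0,0,0.008,0,0,0],
    [0,0,0.008,0,0,0]
  ]
}}

```text
time_s: 46.3
position: [0.6621, 0.1294, 0.0833]
tcp_rot: [[-0.343, 0.939, 0.0], [0.939, 0.343, 0.0], [-0.0, 0.0, -1.0]]
force: [-1.3, -0.5, 0.2]
opening: 0.388
grasp_force: 30.0
```

Touching down. Release, rise, and check h1.

{"method": "send_rows", "body": {
  "grip": 0.75,
  "moves": [
    [0,0,0.001,0,0,0],
    [0,0,0.001,0,0,0],
    [0,0,0.001,0,0,0],
    [0,0,0.001,0,0,0],
    [0,0,0.001,0,0,0],
    [0,0,-0.1,0,0,0],
    [0,0,-0.25,0,0,0],
    [0,0,-0.4,0,0,0],
    [0,0,-0.55,0,0,0],
    [0,0,-0.55,0,0,0]
  ]
}}

```text
time_s: 47.3
position: [0.6661, 0.1296, 0.2275]
tcp_rot: [[-0.343, 0.939, 0.013], [0.939, 0.343, 0.0], [-0.004, 0.013, -1.0]]
force: [1.7, -0.1, 0.5]
opening: 0.746
grasp_force: 0.0
```

```bash
python3 - <<'E'
from h import *
for n in ['scene','side']:
    W,p,d=cloud(n)
    rect(sel([W],(.32,.52),(.12,.32),(.044,.06)),'h1')
    rect(sel([W],(.55,.75),(.08,.3),(.104,.12)),'row')
plan((.54,.12,.21,24),(.41,.17,.2,28))
E
```

```text
h1 116 c [390.9 258. ] size [ 43.5 131.2] ang 27.9 mean [405.9 237.   50.3]
row 268 c [655.3 154.1] size [ 37.8 103.1] ang 18.7 mean [657.3 155.5 110.5]
h1 119 c [378.4 254.3] size [ 58.5 141.3] ang 28.6 mean [395.5 235.4  50. ]
row 179 c [651.6 153.7] size [ 39.8 104.8] ang 18.4 mean [650.6 151.  110.5]
t 47.4 p [0.6625 0.1294 0.2218] psi 20.1 F [-0.2  0.9 -1.1] op 0.747 gf 0.0
(0.54, 0.12, 0.21, 24) row [0.1328, -0.4732, 0.046, 0.0015, 0.0006, -0.0438] n>= 2.5
(0.41, 0.17, 0.2, 28) row [0.3942, -0.3937, 0.04, 0.0, 0.0, -0.0444] n>= 2.8
```

{"method": "send_rows", "body": {
  "moves": [
    [0.133,-0.473,0.046,0,0,-0.044],
    [0.133,-0.473,0.046,0,0,-0.044],
    [0.133,-0.473,0.046,0,0,-0.044],
    [0.133,-0.473,0.046,0,0,-0.044],
    [0.133,-0.473,0.046,0,0,-0.044]
  ]
}}

```text
time_s: 47.9
position: [0.5396, 0.12, 0.2082]
tcp_rot: [[-0.407, 0.913, -0.001], [0.913, 0.407, -0.0], [0.0, -0.001, -1.0]]
force: [0.3, 0.6, 0.2]
opening: 0.75
grasp_force: 0.0
```

{"method": "send_rows", "body": {
  "moves": [
    [0.394,-0.394,0.04,0,0,-0.044],
    [0.394,-0.394,0.04,0,0,-0.044],
    [0.394,-0.394,0.04,0,0,-0.044],
    [0.394,-0.394,0.04,0,0,-0.044],
    [0.394,-0.394,0.04,0,0,-0.044],
    [0.394,-0.394,0.04,0,0,-0.044],
    [0.394,-0.394,0.04,0,0,-0.044]
  ]
}}

```text
time_s: 48.6
position: [0.412, 0.1697, 0.1992]
tcp_rot: [[-0.468, 0.884, 0.002], [0.884, 0.468, 0.0], [-0.001, 0.002, -1.0]]
force: [-0.0, -0.1, -0.5]
opening: 0.749
grasp_force: 0.0
```

```bash
python3 - <<'E'
from h import *
W,p,d=cloud('wrist')
cv2.imwrite('pics/w6.png',p[:,:,::-1])
rect(sel([W],(.35,.5),(.17,.29),(.046,.06)),'h1')
plan((.411,.2208,.12,28),(.411,.2208,.022,28))
E
```

```text
h1 1197 c [411.2 221.1] size [33.8 43.9] ang 28.0 mean [410.6 221.4  52.8]
t 48.6 p [0.4115 0.1696 0.1991] psi 27.9 F [-0.2  0.6  0.2] op 0.745 gf 0.0
(0.411, 0.2208, 0.12, 28) row [0.1821, 0.0934, 0.3164, 0.0009, 0.0004, -0.0009] n>= 1.9
(0.411, 0.2208, 0.022, 28) row [0.0, 0.0, 0.392, 0.0, 0.0, 0.0] n>= 2.0
```

View pics/w6.png

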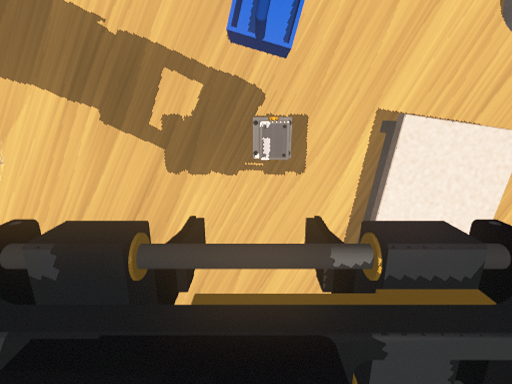

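h1 is unmoved at (272,137), and the blue basket at (265,20) is clear. I'll grasp h1.

{"method": "send_rows", "body": {
  "moves": [
    [0.182,0.092,0.1,0,0,0],
    [0.182,0.092,0.25,0,0,0],
    [0.182,0.092,0.38,0,0,0],
    [0.182,0.092,0.5,0,0,0],
    [0.182,0.092,0.6,0,0,0],
    [0.182,0.092,0.67,0,0,0],
    [0.182,0.092,0.706,0,0,0],
    [0.182,0.092,0.706,0,0,0],
    [0.182,0.092,0.706,0,0,0]
  ]
}}

```text
time_s: 49.55
position: [0.4093, 0.2209, 0.0228]
tcp_rot: [[-0.469, 0.883, 0.001], [0.883, 0.469, 0.0], [-0.0, 0.001, -1.0]]
force: [0.4, -0.8, 0.7]
opening: 0.752
grasp_force: 0.0
```

{"method": "send_rows", "body": {
  "grip": 0,
  "moves": [
    [0,0,0,0,0,0],
    [0,0,0,0,0,0],
    [0,0,0,0,0,0],
    [0,0,0,0,0,0],
    [0,0,0,0,0,0],
    [0,0,0,0,0,0],
    [0,0,0,0,0,0],
    [0,0,0,0,0,0]
  ]
}}

```text
time_s: 50.35
position: [0.409, 0.2211, 0.0229]
tcp_rot: [[-0.469, 0.883, 0.001], [0.883, 0.469, 0.0], [-0.0, 0.001, -1.0]]
force: [0.1, 1.2, 4.8]
opening: 0.388
grasp_force: 30.0
```

```bash
python3 - <<'E'
from h import *
from slots import *
x,y=slot(.001,.060);print(x,y)
s=readout.read_state();p=s['position']
plan((p[0],p[1],.22,28),(.52,.23,.22,24),(x,y,.22,20),(x,y,.0875,20))
E
```

```text
0.6228849303205513 0.2373533517344173
t 50.4 p [0.409  0.2211 0.0229] psi 28.0 F [0.1 1.2 4.8] op 0.388 gf 30.0
(np.float64(0.4090396929905154), np.float64(0.221073806602539), 0.22, 28) row [-0.0002, 0.001, -0.7885, 0.0008, 0.0002, -0.0003] n>= 3.9
(0.52, 0.23, 0.22, 24) row [-0.1768, 0.4087, 0.0, 0.0, 0.0, 0.0444] n>= 2.2
(np.float64(0.6228849303205513), np.float64(0.2373533517344173), 0.22, 20) row [-0.1405, 0.3879, 0.0, 0.0, 0.0, 0.0444] n>= 2.1
(np.float64(0.6228849303205513), np.float64(0.2373533517344173), 0.0875, 20) row [0.0, 0.0, 0.53, 0.0, 0.0, 0.0] n>= 2.6
```

{"method": "send_rows", "body": {
  "moves": [
    [0,0,-0.05,0,0,0],
    [0,0,-0.12,0,0,0],
    [0,0,-0.22,0,0,0],
    [0,0,-0.34,0,0,0],
    [0,0,-0.46,0,0,0],
    [0,0,-0.58,0,0,0],
    [0,0,-0.69,0,0,0],
    [0,0,-0.76,0,0,0],
    [0,0,-0.788,0,0,0],
    [0,0,-0.788,0,0,0]
  ]
}}

```text
time_s: 51.35
position: [0.4082, 0.2208, 0.2196]
tcp_rot: [[-0.469, 0.883, 0.0], [0.883, 0.469, -0.0], [-0.0, 0.0, -1.0]]
force: [1.2, 0.4, -2.6]
opening: 0.385
grasp_force: 30.0
```

{"method": "send_rows", "body": {
  "moves": [
    [-0.02,0.05,0,0,0,0.005],
    [-0.05,0.12,0,0,0,0.013],
    [-0.08,0.19,0,0,0,0.02],
    [-0.11,0.26,0,0,0,0.028],
    [-0.14,0.33,0,0,0,0.035],
    [-0.165,0.38,0,0,0,0.042],
    [-0.177,0.409,0,0,0,0.044],
    [-0.177,0.409,0,0,0,0.044]
  ]
}}

```text
time_s: 52.15
position: [0.5205, 0.2296, 0.218]
tcp_rot: [[-0.406, 0.914, -0.002], [0.914, 0.406, -0.0], [0.0, -0.002, -1.0]]
force: [0.3, 0.2, -2.0]
opening: 0.39
grasp_force: 30.0
```

{"method": "send_rows", "body": {
  "moves": [
    [-0.02,0.05,0,0,0,0.005],
    [-0.045,0.12,0,0,0,0.013],
    [-0.07,0.19,0,0,0,0.02],
    [-0.095,0.26,0,0,0,0.028],
    [-0.12,0.33,0,0,0,0.036],
    [-0.135,0.37,0,0,0,0.042],
    [-0.14,0.388,0,0,0,0.044],
    [-0.14,0.388,0,0,0,0.044],
    [-0.14,0.388,0,0,0,0.044],
    [-0.14,0.388,0,0,0,0.044]
  ]
}}

```text
time_s: 53.15
position: [0.6214, 0.2373, 0.2195]
tcp_rot: [[-0.343, 0.939, -0.001], [0.939, 0.343, -0.0], [0.0, -0.001, -1.0]]
force: [1.0, 0.3, -1.5]
opening: 0.385
grasp_force: 30.0
```

```bash
python3 - <<'E'
from h import *
from slots import *
x,y=slot(.001,.060)
plan((x,y,.0875,20))
for n in ['scene','side']:
    W,p,d=cloud(n)
    w=sel([W],(.55,.75),(.08,.3),(.104,.12));rect(w,'row')
    w=w[w[:,2]<.118]; q=np.array(inv(w[:,0],w[:,1]));print(np.round(np.percentile(q,[1,99],axis=1),4))
E
```

```text
t 53.1 p [0.6214 0.2373 0.2195] psi 20.1 F [ 1.   0.3 -1.5] op 0.385 gf 30.0
(np.float64(0.6228849303205513), np.float64(0.2373533517344173), 0.0875, 20) row [-0.002, 0.0061, 0.5282, -0.0007, -0.0001, 0.0009] n>= 2.6
row 266 c [654.9 154.2] size [ 36.9 101.9] ang 19.8 mean [657.3 155.6 110.6]
[[-0.0148 -0.0792]
 [ 0.0208  0.0215]]
row 181 c [650.3 153.8] size [ 37.9 107.4] ang 19.1 mean [650.8 149.4 110.7]
[[-0.0205 -0.0798]
 [ 0.0167  0.0235]]
```

{"method": "send_rows", "body": {
  "moves": [
    [0,0.005,0.08,0,0,0],
    [0,0.005,0.18,0,0,0],
    [0,0.005,0.28,0,0,0],
    [0,0.005,0.37,0,0,0],
    [0,0.005,0.44,0,0,0],
    [0,0.005,0.49,0,0,0],
    [0,0.005,0.515,0,0,0],
    [0,0.005,0.53,0,0,0],
    [0,0.005,0.53,0,0,0],
    [0,0.005,0.53,0,0,0]
  ]
}}

```text
time_s: 54.25
position: [0.6242, 0.2379, 0.0879]
tcp_rot: [[-0.343, 0.939, 0.002], [0.939, 0.343, 0.0], [-0.0, 0.002, -1.0]]
force: [0.6, -0.6, -2.3]
opening: 0.386
grasp_force: 30.0
```

{"method": "send_rows", "body": {
  "moves": [
    [0,0,0.004,0,0,0],
    [0,0,0.008,0,0,0],
    [0,0,0.012,0,0,0],
    [0,0,0.012,0,0,0]
  ]
}}

```text
time_s: 54.65
position: [0.6235, 0.2377, 0.084]
tcp_rot: [[-0.343, 0.939, -0.0], [0.939, 0.343, -0.0], [0.0, -0.0, -1.0]]
force: [0.5, 0.3, -2.1]
opening: 0.383
grasp_force: 30.0
```

{"method": "send_rows", "body": {
  "moves": [
    [0,0,0.003,0,0,0],
    [0,0,0.005,0,0,0],
    [0,0,0.006,0,0,0],
    [0,0,0.006,0,0,0]
  ]
}}

```text
time_s: 55.05
position: [0.6236, 0.2377, 0.0829]
tcp_rot: [[-0.343, 0.939, 0.0], [0.939, 0.343, -0.0], [-0.0, 0.0, -1.0]]
force: [-0.4, 0.3, 0.9]
opening: 0.38
grasp_force: 30.0
```

{"method": "send_rows", "body": {
  "grip": 0.75,
  "moves": [
    [0,0,0.001,0,0,0],
    [0,0,0.001,0,0,0],
    [0,0,0.001,0,0,0],
    [0,0,0.001,0,0,0],
    [0,0,0.001,0,0,0],
    [0,0,-0.1,0,0,0],
    [0,0,-0.25,0,0,0],
    [0,0,-0.45,0,0,0],
    [0,0,-0.6,0,0,0],
    [0,0,-0.7,0,0,0],
    [0,0,-0.7,0,0,0]
  ]
}}

```text
time_s: 56.15
position: [0.6263, 0.2384, 0.2629]
tcp_rot: [[-0.343, 0.939, 0.01], [0.939, 0.343, 0.002], [-0.002, 0.01, -1.0]]
force: [-0.0, 0.0, 0.6]
opening: 0.752
grasp_force: 0.0
```

{"method": "send_rows", "body": {
  "moves": [
    [-0.8,-0.35,0,0,0,0],
    [-0.8,-0.35,0,0,0,0],
    [-0.8,-0.35,0,0,0,0],
    [-0.8,-0.35,0,0,0,0],
    [-0.8,-0.35,0,0,0,0],
    [-0.8,-0.35,0,0,0,0],
    [-0.8,-0.35,0,0,0,0],
    [-0.8,-0.35,0,0,0,0]
  ]
}}

```text
time_s: 56.95
position: [0.6096, 0.0212, 0.2568]
tcp_rot: [[-0.344, 0.939, -0.001], [0.939, 0.344, 0.001], [0.001, -0.001, -1.0]]
force: [0.1, -0.2, 0.3]
opening: 0.75
grasp_force: 0.0
```

```bash
python3 - <<'E'
from h import *
from slots import *
plan()
W,p,d=cloud('wrist');cv2.imwrite('pics/w7.png',p[:,:,::-1])
w=sel([W],(.5,.8),(.05,.33),(.1075,.118));q=np.array(inv(w[:,0],w[:,1])).T
for lo,hi in [(-.09,-.027),(-.027,.03),(.031,.09)]:
    m=(q[:,1]>lo)&(q[:,1]<hi);rect(w[m]);print(np.round(q[m].min(0),4),np.round(q[m].max(0),4))
rect(sel([W],(.5,.8),(-.05,.4),(.056,.064)),'shelf')
p,d=viewer.capture('scene');cv2.imwrite('pics/scene1.png',cv2.resize(p[130:330,80:400],None,fx=2.4,fy=2.4)[:,:,::-1])
E
```

```text
t 57.0 p [0.6096 0.0212 0.2568] psi 20.1 F [ 0.1 -0.2  0.3] op 0.75 gf 0.0
 1036 c [626.2  97.3] size [34.1 36.8] ang 15.7 mean [625.5  97.7 112.9]
[-0.0618 -0.0899] [-0.0259 -0.0534]
 1604 c [642.9 184. ] size [34.3 44.1] ang 20.4 mean [642.4 183.8 112.8]
[-0.0155 -0.0191] [0.0189 0.0252]
 413 c [630.6 220.3] size [34.2  9.5] ang 19.0 mean [630.2 219.8 112.4]
[-0.0146  0.0366] [0.0195 0.0464]
shelf 15527 c [659.5 134.2] size [139.9 229.3] ang 19.9 mean [662.4 134.2  60.4]
```

View pics/w7.png

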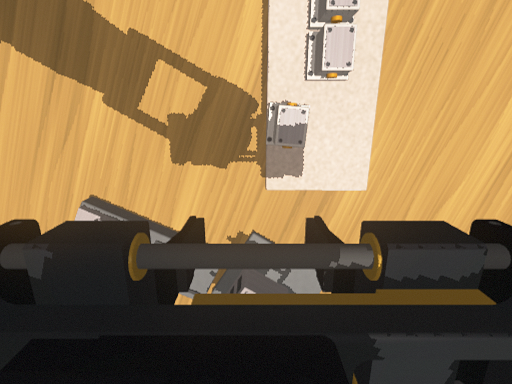

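View pics/scene1.png

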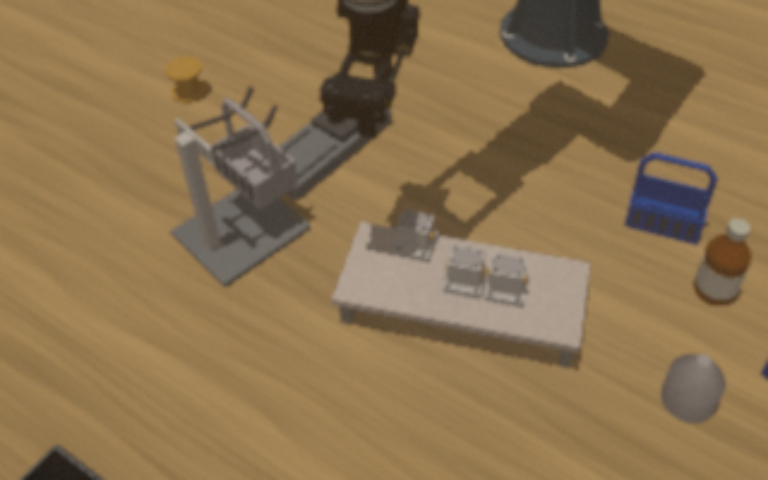

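The disturbance has moved the -y housing. In the wrist view it is at (290,125), near the shelf edge and out of line. The other two are good at (338,45) and (340,5). I'll measure it and put it back.

```bash
python3 - <<'E'
from h import *
from slots import *
W,p,d=cloud('wrist')
w=sel([W],(.5,.8),(.02,.2),(.1075,.118));q=np.array(inv(w[:,0],w[:,1])).T
m=(q[:,1]<-.025);rect(w[m],'h2')
c,s,a=cv2.minAreaRect((w[m][:,:2]*1000).astype(np.float32));print(np.round(inv(c[0]/1000,c[1]/1000),4))
plan((c[0]/1000,c[1]/1000,.16,a),(c[0]/1000,c[1]/1000,.083,a))
E
```

```text
h2 1240 c [627.2  93.9] size [34.2 43.9] ang 15.4 mean [626.6  94.3 112.9]
[-0.0441 -0.0763]
t 57.1 p [0.6099 0.0213 0.2573] psi 20.2 F [ 0.1  0.2 -0.2] op 0.749 gf 0.0
(0.6271534423828125, 0.09388352966308594, 0.16, 15.428731918334961) row [0.2485, 0.1651, 0.3892, -0.0002, -0.0002, 0.0528] n>= 2.5
(0.6271534423828125, 0.09388352966308594, 0.083, 15.428731918334961) row [0.0, 0.0, 0.308, 0.0, 0.0, 0.0] n>= 1.5
```

{"method": "send_rows", "body": {
  "moves": [
    [0.248,0.165,0.389,0,0,0.053],
    [0.248,0.165,0.389,0,0,0.053],
    [0.248,0.165,0.389,0,0,0.053],
    [0.248,0.165,0.389,0,0,0.053],
    [0.248,0.165,0.389,0,0,0.053],
    [0.248,0.165,0.389,0,0,0.053]
  ]
}}

```text
time_s: 57.7
position: [0.6289, 0.0912, 0.1624]
tcp_rot: [[-0.263, 0.965, 0.004], [0.965, 0.263, -0.001], [-0.002, 0.003, -1.0]]
force: [0.7, 0.7, 0.4]
opening: 0.751
grasp_force: 0.0
```

{"method": "send_rows", "body": {
  "moves": [
    [0,0,0.06,0,0,0],
    [0,0,0.13,0,0,0],
    [0,0,0.2,0,0,0],
    [0,0,0.26,0,0,0],
    [0,0,0.3,0,0,0],
    [0,0,0.308,0,0,0],
    [0,0,0.308,0,0,0]
  ]
}}

```text
time_s: 58.4
position: [0.6278, 0.0919, 0.0835]
tcp_rot: [[-0.263, 0.965, 0.0], [0.965, 0.263, -0.0], [-0.0, 0.0, -1.0]]
force: [1.1, 0.1, 0.1]
opening: 0.749
grasp_force: 0.0
```

{"method": "send_rows", "body": {
  "grip": 0,
  "moves": [
    [0,0,0,0,0,0],
    [0,0,0,0,0,0],
    [0,0,0,0,0,0],
    [0,0,0,0,0,0],
    [0,0,0,0,0,0],
    [0,0,0,0,0,0],
    [0,0,0,0,0,0],
    [0,0,0,0,0,0]
  ]
}}

```text
time_s: 59.2
position: [0.6273, 0.0922, 0.0835]
tcp_rot: [[-0.264, 0.965, -0.0], [0.965, 0.264, -0.0], [0.0, -0.0, -1.0]]
force: [-1.0, -0.4, 1.6]
opening: 0.389
grasp_force: 30.0
```

```bash
python3 - <<'E'
from h import *
from slots import *
s=readout.read_state();p=s['position'];z=p[2]
x,y=slot(.001,-.0545)
plan((p[0],p[1],.12,15.4),(x,y,.12,20),(x,y,z+.001,20))
E
```

```text
t 59.2 p [0.6273 0.0922 0.0835] psi 15.3 F [-1.  -0.4  1.6] op 0.389 gf 30.0
(np.float64(0.627324345534208), np.float64(0.0922432687144119), 0.12, 15.4) row [0.0, -0.0, -0.146, -0.0002, -0.0, -0.0012] n>= 0.7
(np.float64(0.6620462367313403), np.float64(0.12975854665443076), 0.12, 20) row [0.1078, 0.1738, 0.0, 0.0, 0.0, -0.0511] n>= 1.0
(np.float64(0.6620462367313403), np.float64(0.12975854665443076), np.float64(0.08449861416022288), 20) row [0.0, 0.0, 0.142, 0.0, 0.0, 0.0] n>= 0.7
```

{"method": "send_rows", "body": {
  "moves": [
    [0,0,-0.05,0,0,0],
    [0,0,-0.1,0,0,0],
    [0,0,-0.146,0,0,0],
    [0,0,-0.146,0,0,0],
    [0,0,-0.146,0,0,0]
  ]
}}

```text
time_s: 59.7
position: [0.6278, 0.0922, 0.1205]
tcp_rot: [[-0.264, 0.965, 0.001], [0.965, 0.264, -0.0], [-0.0, 0.001, -1.0]]
force: [-0.3, 0.4, -1.3]
opening: 0.39
grasp_force: 30.0
```

{"method": "send_rows", "body": {
  "moves": [
    [0.02,0.034,0,0,0,-0.01],
    [0.04,0.068,0,0,0,-0.02],
    [0.06,0.102,0,0,0,-0.03],
    [0.08,0.136,0,0,0,-0.04],
    [0.095,0.16,0,0,0,-0.048],
    [0.103,0.174,0,0,0,-0.052],
    [0.103,0.174,0,0,0,-0.052],
    [0.103,0.174,0,0,0,-0.052]
  ]
}}

```text
time_s: 60.5
position: [0.6623, 0.1285, 0.1196]
tcp_rot: [[-0.342, 0.94, -0.001], [0.94, 0.342, -0.0], [0.0, -0.001, -1.0]]
force: [-0.1, -0.5, -2.4]
opening: 0.391
grasp_force: 30.0
```

{"method": "send_rows", "body": {
  "moves": [
    [0,0,0.03,0,0,0],
    [0,0,0.07,0,0,0],
    [0,0,0.11,0,0,0],
    [0,0,0.13,0,0,0],
    [0,0,0.14,0,0,0],
    [0,0,0.144,0,0,0],
    [0,0,0.146,0,0,0],
    [0,0,0.146,0,0,0]
  ]
}}

```text
time_s: 61.3
position: [0.663, 0.1285, 0.0836]
tcp_rot: [[-0.341, 0.94, 0.001], [0.94, 0.341, 0.0], [-0.0, 0.001, -1.0]]
force: [0.5, 1.0, -2.1]
opening: 0.395
grasp_force: 30.0
```

```bash
python3 - <<'E'
from h import *
from slots import *
plan();p=readout.read_state()['position'];print(inv(p[0],p[1]))
E
```

```text
t 61.3 p [0.663  0.1285 0.0836] psi 20.0 F [ 0.5  1.  -2.1] op 0.395 gf 30.0
(np.float64(0.0015131212040608855), np.float64(-0.055979404153490356))
```

{"method": "send_rows", "body": {
  "moves": [
    [0,0,0.002,0,0,0],
    [0,0,0.004,0,0,0],
    [0,0,0.004,0,0,0]
  ]
}}

```text
time_s: 61.6
position: [0.6631, 0.1285, 0.0835]
tcp_rot: [[-0.342, 0.94, 0.001], [0.94, 0.342, -0.0], [-0.0, 0.001, -1.0]]
force: [-1.6, -0.4, 5.1]
opening: 0.39
grasp_force: 30.0
```

{"method": "send_rows", "body": {
  "grip": 0.75,
  "moves": [
    [0,0,0,0,0,0],
    [0,0,0,0,0,0],
    [0,0,0,0,0,0],
    [0,0,0,0,0,0],
    [0,0,0,0,0,0],
    [0,0,-0.1,0,0,0],
    [0,0,-0.25,0,0,0],
    [0,0,-0.45,0,0,0],
    [0,0,-0.6,0,0,0],
    [0,0,-0.7,0,0,0],
    [0,0,-0.7,0,0,0]
  ]
}}

```text
time_s: 62.7
position: [0.6654, 0.1287, 0.2626]
tcp_rot: [[-0.342, 0.94, 0.01], [0.94, 0.342, 0.0], [-0.003, 0.01, -1.0]]
force: [0.2, 0.8, 0.0]
opening: 0.745
grasp_force: 0.0
```

{"method": "send_rows", "body": {
  "moves": [
    [-0.4,-0.2,-0.1,0,0,0],
    [-0.4,-0.2,-0.1,0,0,0],
    [-0.4,-0.2,-0.1,0,0,0],
    [-0.4,-0.2,-0.1,0,0,0],
    [-0.4,-0.2,-0.1,0,0,0],
    [-0.4,-0.2,-0.1,0,0,0],
    [-0.4,-0.2,-0.1,0,0,0],
    [-0.4,-0.2,-0.1,0,0,0]
  ]
}}

```text
time_s: 63.5
position: [0.6497, 0.0188, 0.2818]
tcp_rot: [[-0.343, 0.939, -0.001], [0.939, 0.343, 0.0], [0.001, -0.001, -1.0]]
force: [-0.0, 0.3, -0.2]
opening: 0.752
grasp_force: 0.0
```

```bash
python3 - <<'E'
from h import *
from slots import *
plan()
W,p,d=cloud('wrist')
w=sel([W],(.5,.8),(.02,.33),(.1075,.118));q=np.array(inv(w[:,0],w[:,1])).T
for lo,hi in [(-.1,-.027),(-.027,.03),(.031,.1)]:
    m=(q[:,1]>lo)&(q[:,1]<hi);rect(w[m]);print(np.round(q[m].min(0),4),np.round(q[m].max(0),4))
S,p,d=cloud('side')
rect(sel([S],(.6,.74),(-.28,-.05),(.085,.15)),'bask');rect(sel([S],(.44,.6),(-.22,-.1),(.092,.11)),'knob')
w=sel([S],(.32,.55),(-.06,.3),(.04,.06));print('left on bench',len(w))
cv2.imwrite('pics/side4.png',cv2.resize(p[100:300,140:420],None,fx=2.8,fy=2.8)[:,:,::-1])
E
```

```text
t 63.5 p [0.6497 0.0188 0.2818] psi 20.1 F [-0.   0.3 -0.2] op 0.752 gf 0.0
 1203 c [663.2 130.4] size [34.1 44.2] ang 20.1 mean [662.9 130.4 112.8]
[-0.0147 -0.0764] [ 0.0194 -0.0322]
 1376 c [643.2 184. ] size [34.2 44.4] ang 20.2 mean [642.8 183.8 112.9]
[-0.0153 -0.0192] [0.0189 0.0251]
 117 c [631.9 217. ] size [33.5  2.5] ang 20.7 mean [631.6 216.8 111. ]
[-0.0142  0.0366] [0.0192 0.0393]
bask 762 c [ 662.8 -164.5] size [117.6  72.9] ang 78.3 mean [ 660.2 -168.3  109.3]
knob 35 c [ 467.5 -173.4] size [22.  18.8] ang 70.5 mean [ 467.  -172.6   97.8]
left on bench 62
```

View pics/side4.png

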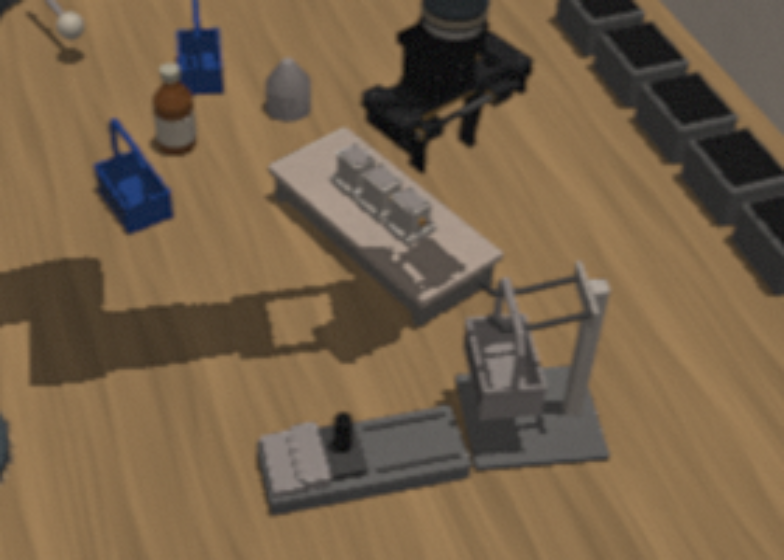

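The side view shows a straight row of three at (380,190), the jaw shut at (320,455), the basket hanging at (505,365), and no housings left on the bench. Handing in.

```bash
python3 -c "
from rig import ticket
print(ticket.hand_in())"
```

```text
the job is handed in; nothing more can be done
None
```

The job is handed in: the jaw was opened before the finished housing came out and is shut again, the three housings stand in a straight row on the shelf with gaps of about 4–5 mm (one was knocked aside during the run and put back), and the steel basket hangs on the double hook; no score came back.

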